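# Put the hole-saw set back in its tray

## Robot

A 7-joint arm with a two-finger parallel gripper is mounted at the origin on the work surface. World frame = base frame: x ahead of the robot, y to its left, z up, the work surface at z = 0. Lengths are in m, angles in rad, forces in N, time in s.
With the tool pointing down it reaches from about 0.35 to 0.9 m from the base axis. Payload 8.1 kg.
Tool frame: the origin (TCP) lies at the very end of the fingers, on their centre line; the grasp point (between the pads) lies arm.grip_depth behind it (arm.grip_depth is the distance from the TCP to the grasp point, in m); z points along the fingers, x is the direction in which the jaws open and shut, and the axes are right-handed (so a half turn about z gives the same grasp; the last joint's range is limited). The gripper opens to 92 mm and grips with 3 to 60 N. Pads are 19 mm wide; open, the fingers measure 130 mm over their backs; the gripper's body (75 mm by 190 mm) begins 47 mm behind the grasp point.
Start: joints at [1.087, 0.434, 0.025, 1.573, -0.012, 1.134, -0.075], TCP at [0.232, -0.58, 0.227] pointing down, gripper open.
Joint ranges: [-2.62, 2.62], [-0.44, 2.09], [-1.27, 1.32], [0.08, 2.57], [-1.32, 4.46], [0.12, 2], [-2.74, 2.74]. Speed limits (rad/s): [2.22, 2.22, 3.01, 3.01, 3.14, 3.14, 3.14].

## Interface

Orientations are given as a rotation vector (axis times angle).
In Python, from cell import sensors, eyes, sign_off, arm gives the robot as it stands.
- The arm moves only by the shell command python3 -m jog 'ROWS'. ROWS is JSON, a list of rows, each an object of numbers: "dx", "dy", "dz": the shift along the world's x, y, z in cm; "ax", "ay", "az": the turn, a rotation vector about the world's x, y, z in rad; "claw": the opening in per cent of the stroke, from 0 (shut) to 100 (fully open). In form: [{"dx": .., "dy": .., "dz": .., "ax": .., "ay": .., "az": .., "claw": ..}, ...]. A call has 1 to 10 rows; each row shifts and turns the pose as measured when the row begins; what a row does not reach is not made up. A row lasts 1/10 s, in which the tool goes at most 50 mm and 8.59 degrees, less where a joint would pass 70% of its speed; a pose out of reach is approached as far as the arm can. A call is refused whole if a number of a shift passes 5 or a number of a turn 0.15, either way. A call with a gripper value outside its range is refused whole. The fingers move at their own pace and stop on an object; the grip force is fixed at half the most. Time passes only in rows, so rows that do not move let the fingers close. It gives the time, the measured TCP pose, the force and the opening at its end, in the units of the state.
- sensors.observe(): the state, without advancing time (a new reading comes with each control period).
- eyes.camera(name): name is "scene" or "top" or "wrist"; returns a dict with "image" (400x640x3 uint8, red, green, blue), "fx", "fy", "cx", "cy" (pixels), "k1" (the pictures are not rectified: a ray, as slopes to the right and down, at radius r is drawn at 1 + k1 r^2 times it, then the intrinsics apply), "R" (3x3) and "t" (3): a world point X has camera coordinates R X + t. Camera axes: x right, y down, z forward; pixel columns grow to the right and rows downward; lengths in m; the calibration is good to about 2 mm. A picture is of the moment at which its call begins. There is no depth.
- sign_off(): hands the job in, once; it reports no verdict.
The state is a dict: "time": time; "joint_pos": joint angles; "dq": joint speeds; "joint_torque": joint torques, N m; "tcp_pos": TCP position; "tool_rot": TCP orientation; "contact_force": force on the tool from outside, world axes, zero at the start; "moment": the same for the moment, N m; "finger_gap": finger opening in m.
Only numpy, scipy, OpenCV 4.12 (cv2) and the standard library are available. Lean on these libraries where they do the work, as an engineer would, in place of code of your own. Each camera call takes 0.05 s, during which the arm holds its last target.

## Task

Put the three green hole saws back in the wooden tray, each standing upright on its teeth inside the ring-shaped well made for its size: small in the small well, medium in the medium, large in the large. The red hole saws belong to another set: leave them standing where they are.

Things in the scene. Friction and masses are not known exactly. Their poses are not given: they have to be found in the camera images.
- green_small_c (a point): Centre (half-way up the cylindrical body) of the small GREEN hole saw: an upright rigid cylinder, closed on top, 32 mm in diameter and 56 mm high, bare steel teeth at the bottom, standing on them, with a steel shank 11 mm across sticking up another 12 mm from the middle of its top. Loose, about 70 g (varies). z axis up the cylinder; this point is 28 mm above its underside. Take it by the body from above.
- green_medium_c (a point): Centre (half-way up the cylindrical body) of the medium GREEN hole saw: an upright rigid cylinder, closed on top, 46 mm in diameter and 56 mm high, bare steel teeth at the bottom, standing on them, with a steel shank 11 mm across sticking up another 12 mm from the middle of its top. Loose, about 110 g (varies). z axis up the cylinder; this point is 28 mm above its underside. Take it by the body from above.
- green_large_c (a point): Centre (half-way up the cylindrical body) of the large GREEN hole saw: an upright rigid cylinder, closed on top, 60 mm in diameter and 56 mm high, bare steel teeth at the bottom, standing on them, with a steel shank 11 mm across sticking up another 12 mm from the middle of its top. Loose, about 160 g (varies). z axis up the cylinder; this point is 28 mm above its underside. Take it by the body from above.
- red_medium_c (a point): Centre of the medium RED hole saw, same shape and size as the medium green one (46 mm in diameter, 56 mm high plus 12 mm shank, this point 28 mm above its underside), but red. A look-alike from another set: it stays where it stands.
- red_large_c (a point): Centre of the large RED hole saw, same shape and size as the large green one (60 mm in diameter, 56 mm high plus 12 mm shank, this point 28 mm above its underside), but red. A look-alike from another set: it stays where it stands.
- well_small: The small well of the tray: a black ring, 48 mm inner and 60 mm outer diameter, 7 mm high, fixed on the tray's floor. Origin: on the ring's axis at the level of the tray's floor (10 mm above the bench), where a saw's underside comes to rest. The wells swap places along the tray from start to start; yaw as the tray.
- well_medium: The medium well of the tray: a black ring, 62 mm inner and 74 mm outer diameter, 7 mm high, fixed on the tray's floor. Origin: on the ring's axis at the level of the tray's floor (10 mm above the bench), where a saw's underside comes to rest. The wells swap places along the tray from start to start; yaw as the tray.
- well_large: The large well of the tray: a black ring, 76 mm inner and 88 mm outer diameter, 7 mm high, fixed on the tray's floor. Origin: on the ring's axis at the level of the tray's floor (10 mm above the bench), where a saw's underside comes to rest. The wells swap places along the tray from start to start; yaw as the tray.
- tray: Shallow wooden tray fixed to the bench, light floor and dark rim, 108 mm (its x) by 330 mm (its y), floor 10 mm thick, rim 6 mm thick and 16 mm high above the bench. Origin: centre of its underside, on the bench. The three wells lie in a row along its y axis, at -105, 0 and +105 mm. Yaw varies up to 0.2 rad.

How it is judged:
By the outcome, as a careful person would: the job done as asked, in the order asked, and still so for the second after the job is handed in, with the robot touching nothing.
It also fails if it takes over 83 s, if anything falls off the work surface, if the arm or the gripper's body presses on something with over 40 N, if the wrist force passes 120 N, or if a joint passes its speed limit or range.

## Working session

There is one attempt and no reset: what is moved stays moved. The work goes in short steps, Python scripts to look and compute and a shell command to move; the robot and the scene stay as the last step left them, time stands still between calls to the robot, and variables do not carry over. Pictures are saved under pics/ and viewed, and the job is handed in when it is done.

```bash
mkdir -p pics; ls; python3 - <<'E'
from cell import sensors, eyes, arm
import cv2,numpy as np
print(sensors.observe(), arm.grip_depth)
for n in ["scene","top","wrist"]:
    c=eyes.camera(n); cv2.imwrite(f"pics/{n}0.png",c["image"][:,:,::-1])
    print(n,{k:(np.round(v,3).tolist() if k!="image" else 0) for k,v in c.items()})
E
```

```text
pics
{'time': 0.0, 'joint_pos': array([ 1.08742915,  0.43523187,  0.024932  ,  1.57409981, -0.01157648,
        1.13396913, -0.07508525]), 'dq': array([ 3.81132801e-04, -4.07458450e-04,  3.36866768e-05,  3.87101988e-04,
        6.11032432e-04,  5.70219803e-04, -7.46225375e-04]), 'joint_torque': array([-1.50743203e-03, -6.67852664e+01,  9.85144414e-01, -3.14457858e+01,
       -6.03850395e-02,  4.28430992e-02,  1.58295434e-04]), 'tcp_pos': array([ 0.2320449 , -0.57978382,  0.22593792]), 'tool_rot': array([-2.60104973e+00,  1.76051686e+00,  2.15359853e-03]), 'contact_force': array([-0.3237404 , -0.2275833 , -0.68715247]), 'moment': array([ 0.03153818, -0.02744922, -0.03719128]), 'finger_gap': 0.0919786992411204} 0.0188
scene {'image': 0, 'fx': 517.316, 'fy': 517.316, 'cx': 326.376, 'cy': 204.95, 'k1': -0.087, 'R': [[0.029, 0.999, -0.012], [0.643, -0.028, -0.766], [-0.766, 0.015, -0.643]], 't': [-0.011, -0.316, 1.473]}
top {'image': 0, 'fx': 380.849, 'fy': 380.849, 'cx': 321.797, 'cy': 199.468, 'k1': -0.035, 'R': [[0.003, -1.0, 0.012], [-0.985, -0.005, -0.17], [0.17, -0.011, -0.985]], 't': [-0.007, 0.544, 0.865]}
wrist {'image': 0, 'fx': 322.617, 'fy': 322.617, 'cx': 322.215, 'cy': 193.273, 'k1': -0.066, 'R': [[0.371, -0.929, -0.002], [-0.885, -0.354, 0.302], [-0.281, -0.11, -0.953]], 't': [-0.624, -0.037, 0.393]}
```

View pics/scene0.png

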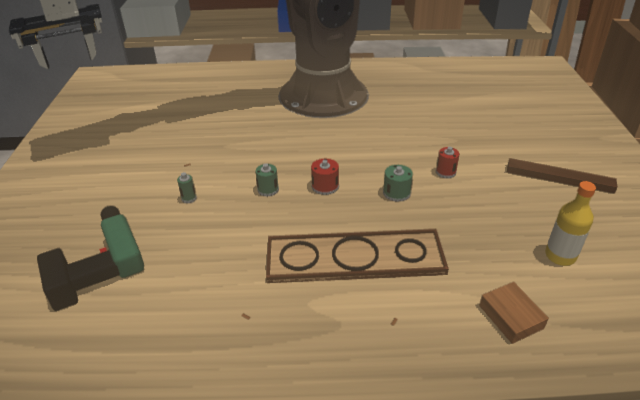

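View pics/top0.png

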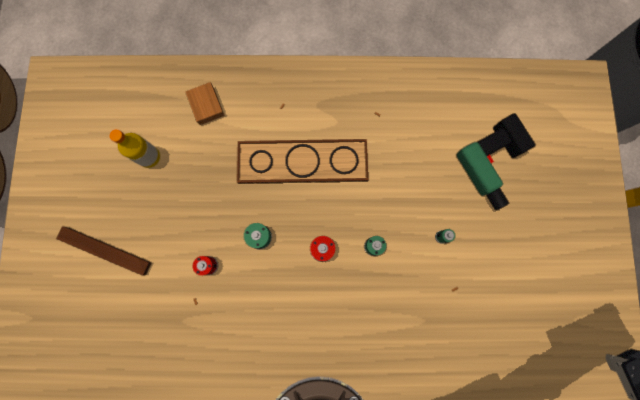

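View pics/wrist0.png

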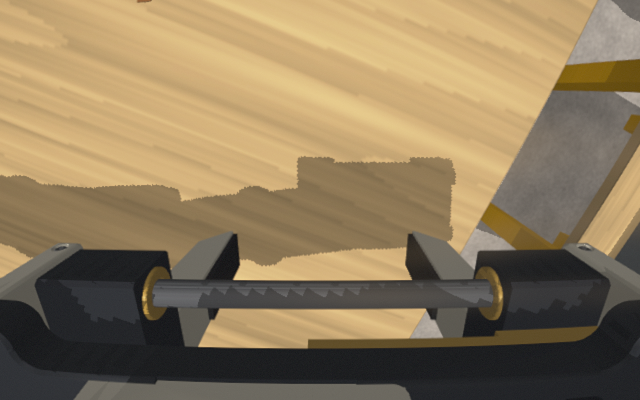

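The scene view shows the tray near (355,255), with wells left to right: medium, large, small. The green saws are at about (187,187), (266,178) and (398,181). The red ones are at (325,175) and (448,161), with the large red between the green medium and the green large. I'll measure these next.

```bash
cat > h.py <<'E'
import cv2,numpy as np
from cell import sensors,eyes,arm
def ray(c,u,v):
    K=np.array([[c["fx"],0,c["cx"]],[0,c["fy"],c["cy"]],[0,0,1.]])
    x,y=(u-c["cx"])/c["fx"],(v-c["cy"])/c["fy"]
    p=cv2.undistortPoints(np.array([[[u,v]]],float),K,np.array([c["k1"],0,0,0.]))[0,0]
    R=np.array(c["R"]);t=np.array(c["t"])
    return -R.T@t, R.T@np.array([p[0],p[1],1.])
def onplane(c,u,v,z):
    o,d=ray(c,u,v); return o+d*(z-o[2])/d[2]
def proj(c,X):
    K=np.array([[c["fx"],0,c["cx"]],[0,c["fy"],c["cy"]],[0,0,1.]])
    r=cv2.Rodrigues(np.array(c["R"]))[0]
    return cv2.projectPoints(np.array(X,float).reshape(-1,1,3),r,np.array(c["t"],float),K,np.array([c["k1"],0,0,0.]))[0][:,0]
E
python3 - <<'E'
from h import *
t=eyes.camera("top");s=eyes.camera("scene")
np.savez("t.npz",**t);np.savez("s.npz",**s)
a=cv2.resize(t["image"][215:285,180:470],None,fx=2.7,fy=2.7,interpolation=0)
b=cv2.resize(t["image"][130:190,230:380],None,fx=5,fy=5,interpolation=0)
e=cv2.resize(s["image"][140:210,170:470],None,fx=2.6,fy=2.6,interpolation=0)
W=max(a.shape[1],b.shape[1],e.shape[1])
f=np.vstack([cv2.copyMakeBorder(q,0,0,0,W-q.shape[1],0) for q in (a,b,e)])[:, :, ::-1]
cv2.imwrite("pics/z1.png",f[:600 if 0 else 800]); print(f.shape)
for n,c in(("top",t),("scene",s)):
  hsv=cv2.cvtColor(c["image"],cv2.COLOR_RGB2HSV)
  for col,m in(("g",cv2.inRange(hsv,(60,60,25),(95,255,255))),("r",cv2.inRange(hsv,(0,190,60),(6,255,255))|cv2.inRange(hsv,(174,190,60),(180,255,255)))):
    k,l,st,ce=cv2.connectedComponentsWithStats(m)
    for i in range(1,k):
      if st[i,4]>40: print(n,col,st[i],ce[i].round(1))
E
```

```text
(671, 783, 3)
top g [ 457  143   45   52 1237] [479.4 168.5]
top g [245 223  26  25 416] [257.4 235.7]
top g [437 230  14  12  75] [442.2 236.9]
top g [366 236  20  19 206] [374.9 245.7]
top r [311 236  24  25 381] [322.4 248.1]
top r [193 256  23  19 223] [204.3 265.2]
scene g [386 166  26  15 178] [398.4 173.8]
scene g [102 215  35  46 963] [118.5 238. ]
```

View pics/z1.png

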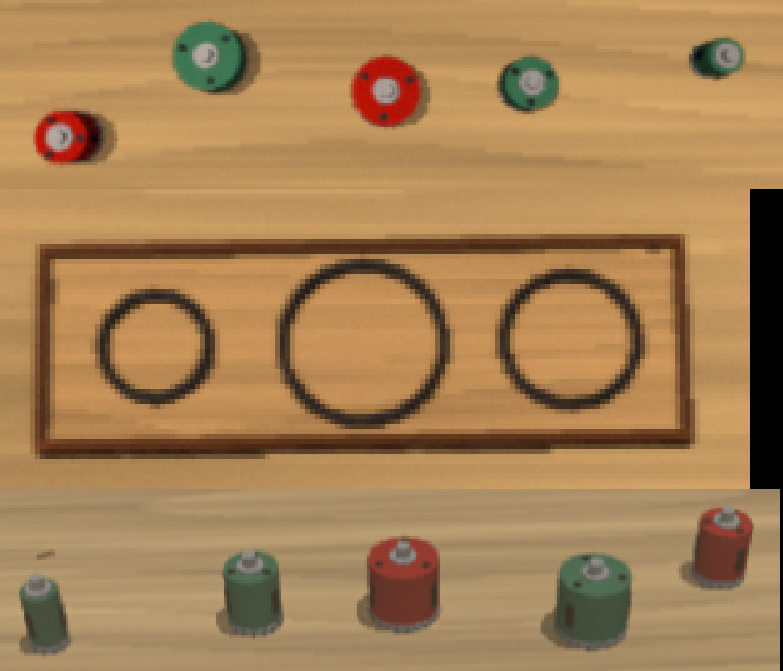

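The zoom shows grey shanks on each saw, and the rings and tray clearly. I'll get shank centroids in both views, plus ring ellipses.

```bash
python3 - <<'E'
from h import *
t=dict(np.load("t.npz"));s=dict(np.load("s.npz"))
def shank(c,u,v,r=7):
    im=c["image"].astype(int); m=((im.max(2)-im.min(2)<40)&(im.max(2)>105)).astype(np.uint8)
    w=np.zeros_like(m);cv2.circle(w,(u,v),r,1,-1);m&=w
    y,x=np.nonzero(m);return x.mean(),y.mean(),len(x),x.min(),x.max(),y.min(),y.max()
for n,(a,b) in dict(gs=((449,235),(185,177)),gm=((377,245),(266,167)),gl=((256,235),(399,171)),rl=((323,248),(325,165)),rm=((202,266),(449,151))).items():
    pa=shank(t,*a);pb=shank(s,*b)
    o1,d1=ray(t,pa[0],pa[1]);o2,d2=ray(s,pb[0],pb[1])
    A=np.stack([d1,-d2],1);k=np.linalg.lstsq(A,o2-o1,rcond=None)[0]
    X=(o1+d1*k[0]+o2+d2*k[1])/2
    print(n,np.round(pa,1),np.round(pb,1),"tri",X.round(4),"gap",np.linalg.norm(o1+d1*k[0]-o2-d2*k[1]).round(4),"top",onplane(t,pa[0],pa[1],.067)[:2].round(4),"scene",onplane(s,pb[0],pb[1],.065)[:2].round(4))
for nm,c in (("top",t),("scene",s)):
    im=c["image"]; m=(im.max(2)<85).astype(np.uint8)
    cs,h=cv2.findContours(m,cv2.RETR_CCOMP,cv2.CHAIN_APPROX_NONE)
    for i,q in enumerate(cs):
        if len(q)>20 :
            e=cv2.fitEllipse(q); (u,v)=e[0]
            if (230<u<380 and 130<v<190) if nm=="top" else (260<u<450 and 225<v<285):
                P=np.array([onplane(c,*x[0],.015)[:2] for x in q],np.float32)
                ce,ra=cv2.minEnclosingCircle(P); 
                print(nm,len(q),h[0][i][3],np.round(e,1) if 0 else (round(u,1),round(v,1)),onplane(c,u,v,.017)[:2].round(4),"diam",round(2*ra,4))
E
```

```text
gs [449.7 234.8  90.  445.  454.  229.  240. ] [184.2 176.8  71.  178.  191.  172.  181. ] tri [ 0.459  -0.3021  0.0607] gap 0.0023 top [ 0.4586 -0.3011] scene [ 0.4652 -0.299 ]
gm [376.5 244.9  91.  371.  381.  240.  250. ] [265.7 167.9  88.  259.  272.  163.  174. ] tri [ 0.4353 -0.131   0.0601] gap 0.0005 top [ 0.4349 -0.1302] scene [ 0.4421 -0.1299]
gl [255.9 234.9  93.  251.  261.  230.  240. ] [399.5 171.1 121.  392.  406.  165.  178. ] tri [0.4574 0.1504 0.0584] gap 0.0033 top [0.4566 0.1474] scene [0.4661 0.1504]
rl [322.5 248.   60.  319.  326.  244.  252. ] [324.6 164.4  52.  320.  329.  159.  168. ] tri [ 0.4277 -0.0056  0.0597] gap 0.001 top [ 0.4274 -0.006 ] scene [ 0.4351 -0.0052]
rm [201.4 265.1  57.  197.  205.  261.  269. ] [449.2 151.   48.  444.  453.  147.  154. ] tri [0.3874 0.2724 0.0587] gap 0.0013 top [0.3873 0.2692] scene [0.3964 0.2702]
top 258 -1 (302.5, 181.1) [0.5951 0.0438] diam 0.3225
top 62 -1 (260.8, 161.1) [0.6458 0.1491] diam 0.0584
top 56 66 (260.8, 161.2) [0.6456 0.1491] diam 0.0535
top 77 -1 (343.6, 159.7) [ 0.6508 -0.0592] diam 0.0728
top 70 73 (343.7, 159.9) [ 0.6504 -0.0595] diam 0.068
top 93 -1 (302.3, 160.5) [0.6479 0.0449] diam 0.0869
top 87 75 (302.3, 160.5) [0.648  0.0449] diam 0.0817
top 74 -1 (327.2, 141.0) [ 0.6997 -0.0179] diam 0.0945
scene 395 -1 (380.7, 274.0) [0.708  0.0872] diam 0.3252
scene 21 7 (370.4, 275.4) [0.7105 0.0683] diam 0.0183
scene 25 7 (433.3, 272.7) [0.7091 0.1816] diam 0.0223
scene 96 -1 (298.7, 255.6) [ 0.656  -0.0599] diam 0.076
scene 84 15 (298.9, 255.4) [ 0.6555 -0.0596] diam 0.0661
scene 75 -1 (410.2, 250.2) [0.6507 0.1488] diam 0.0621
scene 63 17 (410.3, 250.2) [0.6507 0.149 ] diam 0.0514
scene 477 -1 (362.5, 249.0) [0.6437 0.0597] diam 0.3309
scene 101 23 (354.9, 253.1) [0.6538 0.0447] diam 0.0797
```

Shank tops triangulate to about z = 0.06, and the ring diameters and 105 mm spacing match what was given. Averaged targets:

| Item | x | y |
|---|---|---|
| Small saw | 0.460 | -0.300 |
| Medium saw | 0.436 | -0.130 |
| Large saw | 0.459 | 0.149 |
| Small well | 0.648 | 0.149 |
| Medium well | 0.653 | -0.060 |
| Large well | 0.650 | 0.045 |

I'll go above the small saw and turn the jaws along x.

```bash
python3 -m jog '[{"dx":2.8,"dy":3.5,"az":0.13,"claw":100},{"dx":2.8,"dy":3.5,"az":0.13,"claw":100},{"dx":2.8,"dy":3.5,"az":0.13,"claw":100},{"dx":2.8,"dy":3.5,"az":0.13,"claw":100},{"dx":2.8,"dy":3.5,"az":0.13,"claw":100},{"dx":2.8,"dy":3.5,"az":0.13,"claw":100},{"dx":2.8,"dy":3.5,"az":0.13,"claw":100},{"dx":2.8,"dy":3.5,"az":0.13,"claw":100},{"az":0.13,"claw":100},{"claw":100}]'
cat >> h.py <<'E'
from scipy.spatial.transform import Rotation as Ro
def st():
    o=sensors.observe();R=Ro.from_rotvec(o["tool_rot"]).as_matrix()
    print("t",round(o["time"],2),"tcp",o["tcp_pos"].round(4),"jaw",R[:,0].round(3),"z",R[:,2].round(3),"gap",round(o["finger_gap"],4),"F",o["contact_force"].round(1))
def snap(n,f):
    c=eyes.camera(n);cv2.imwrite("pics/"+f+".png",c["image"][:,:,::-1]);return c
E
python3 - <<'E'
from h import *
st();c=snap("wrist","w1");st()
for X in ([.46,-.30,.068],):print(proj(c,X))
E
```

```text
t 0.25 tcp [ 0.2322 -0.58    0.2264] jaw [ 0.372 -0.928 -0.001] z [-0.     0.001 -1.   ] gap 0.0917 F [ 0.2  0.6 -0.2]
t 0.3 tcp [ 0.2322 -0.5801  0.2265] jaw [ 0.372 -0.928 -0.   ] z [-0.  0. -1.] gap 0.0919 F [-0.3 -0.1  0.2]
[[ 117.49109492 -177.19548725]]validation failed for argument at $[0]...
```

View pics/w1.png

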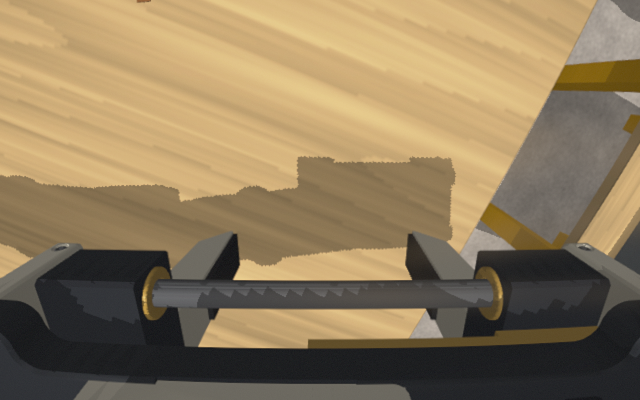

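The call was refused and the arm has not moved. Every row probably needs all seven keys, so I'll resend it that way.

```bash
python3 -m jog '[{"dx":2.8,"dy":3.5,"dz":0,"ax":0,"ay":0,"az":0.13,"claw":100},{"dx":2.8,"dy":3.5,"dz":0,"ax":0,"ay":0,"az":0.13,"claw":100},{"dx":2.8,"dy":3.5,"dz":0,"ax":0,"ay":0,"az":0.13,"claw":100},{"dx":2.8,"dy":3.5,"dz":0,"ax":0,"ay":0,"az":0.13,"claw":100}]'; python3 -c "
from h import *
st()"
```

```text
time: 0.7
tcp_pos: [0.3402, -0.4416, 0.2258]
tool_rot: [2.964, -1.027, -0.002]
contact_force: [1.0, -0.1, 0.2]
finger_gap: 0.0922
t 0.7 tcp [ 0.3402 -0.4416  0.2258] jaw [ 0.786 -0.619  0.001] z [-0.003 -0.004 -1.   ] gap 0.0922 F [ 1.  -0.1  0.2]
```

```bash
python3 -m jog '[{"dx":3,"dy":3.5,"dz":0,"ax":0,"ay":0,"az":0.13,"claw":100},{"dx":3,"dy":3.5,"dz":0,"ax":0,"ay":0,"az":0.13,"claw":100},{"dx":3,"dy":3.5,"dz":0,"ax":0,"ay":0,"az":0.13,"claw":100},{"dx":3,"dy":3.7,"dz":0,"ax":0,"ay":0,"az":0.13,"claw":100},{"dx":0,"dy":0,"dz":0,"ax":0,"ay":0,"az":0.13,"claw":100},{"dx":0,"dy":0,"dz":0,"ax":0,"ay":0,"az":0,"claw":100}]'; python3 - <<'E'
from h import *
c=snap("wrist","w2");st()
for X in ([.46,-.30,.068],[.436,-.13,.068]):print(proj(c,X))
E
```

```text
time: 1.3
tcp_pos: [0.4686, -0.286, 0.2271]
tool_rot: [3.138, 0.036, 0.008]
contact_force: [-0.8, -0.3, 0.2]
finger_gap: 0.0917
t 1.35 tcp [ 0.469  -0.2854  0.2272] jaw [1.    0.019 0.006] z [ 0.006 -0.003 -1.   ] gap 0.0918 F [1.  0.9 0.2]
[[312.11607391 188.44461838]]
[[287.80736321   4.83251993]]
```

View pics/w2.png

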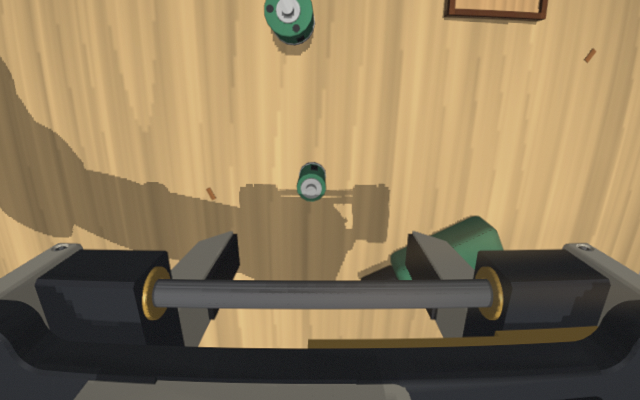

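The wrist view shows the small saw's shank at (312,185), against (312,188) predicted, and the medium's at (288,11). My estimate holds to a few mm. I'll refine both from this view.

```bash
python3 - <<'E'
from h import *
c=eyes.camera("wrist")
for p in ((311.5,184.5),(288,11)):print(onplane(c,*p,.068).round(4))
o=-np.array(c["R"]).T@c["t"];print(o)
im=c["image"].astype(int)[170:202,296:328];cv2.imwrite("pics/w2z.png",cv2.resize(im[:,:,::-1].astype(np.uint8),None,fx=15,fy=15,interpolation=0))
E
```

```text
[ 0.4598 -0.295   0.068 ]
[ 0.4373 -0.1341  0.068 ]
[ 0.46721883 -0.20304123  0.38549587]
```

View pics/w2z.png

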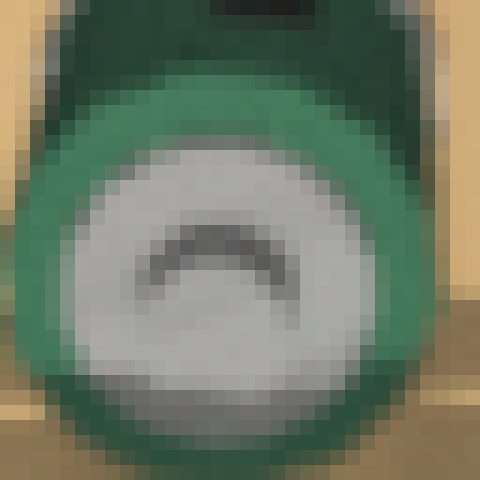

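The grey disc is a collar, and the shank's own top lies at about (310.5,190). That puts the small saw at (0.459, -0.301), which agrees with the top camera. I'll centre on it and descend in part.

```bash
python3 -m jog '[{"dx":-0.6,"dy":-0.8,"dz":-2,"ax":0,"ay":0,"az":0,"claw":100},{"dx":-0.4,"dy":-0.8,"dz":-3,"ax":0,"ay":0,"az":0,"claw":100},{"dx":0,"dy":0,"dz":-3,"ax":0,"ay":0,"az":0,"claw":100},{"dx":0,"dy":0,"dz":-3,"ax":0,"ay":0,"az":0,"claw":100},{"dx":0,"dy":0,"dz":0,"ax":0,"ay":0,"az":0,"claw":100}]'; python3 - <<'E'
from h import *
c=snap("wrist","w3");st()
for X in ([.459,-.301,.068],):print(proj(c,X))
E
```

```text
time: 1.9
tcp_pos: [0.454, -0.3105, 0.1152]
tool_rot: [3.133, -0.024, 0.011]
contact_force: [-0.3, 0.6, -0.1]
finger_gap: 0.0919
t 1.95 tcp [ 0.4552 -0.3111  0.1173] jaw [ 1.    -0.015  0.009] z [ 0.009 -0.01  -1.   ] gap 0.092 F [-0.3 -0.1  1. ]
[[327.90729592 203.09474446]]
```

View pics/w3.png

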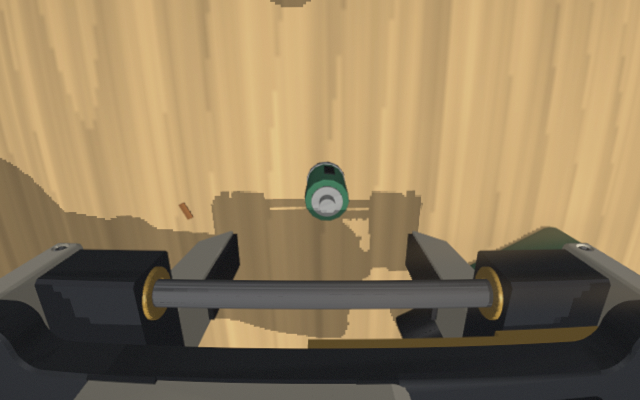

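The shank top is at (327,205), against (328,203) predicted. I'll correct the xy error, lower to z≈0.02 and close.

```bash
python3 -m jog '[{"dx":0.4,"dy":0.9,"dz":-2,"ax":0,"ay":0,"az":0.01,"claw":100},{"dx":0,"dy":0,"dz":-2,"ax":0,"ay":0,"az":0,"claw":100},{"dx":0,"dy":0,"dz":0,"ax":0,"ay":0,"az":0,"claw":100}]';  python3 - <<'E'
from h import *
c=snap("wrist","w4");st()
for X in ([.459,-.301,.068],):print(proj(c,X))
E
```

```text
time: 2.25
tcp_pos: [0.4611, -0.3059, 0.0817]
tool_rot: [3.127, -0.023, 0.023]
contact_force: [-0.6, -0.3, 0.9]
finger_gap: 0.0919
t 2.3 tcp [ 0.4621 -0.3061  0.083 ] jaw [ 1.    -0.014  0.017] z [ 0.017 -0.015 -1.   ] gap 0.0923 F [ 0.5 -0.2  0.6]
[[317.0124791  230.26382532]]
```

View pics/w4.png

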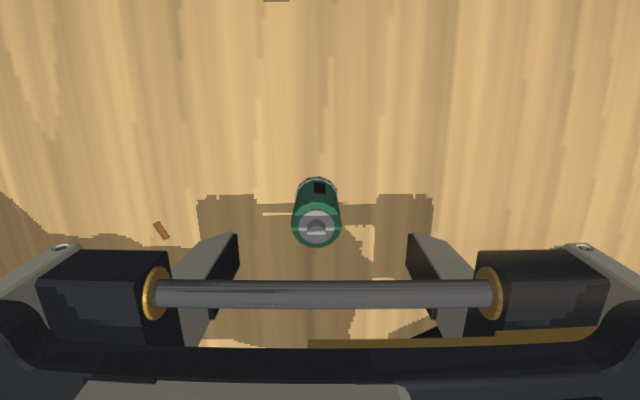

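The saw sits where predicted, at (317,230). I'll descend, levelling the small tilt.

```bash
python3 -m jog '[{"dx":-0.2,"dy":0.5,"dz":-1.5,"ax":0.015,"ay":0.017,"az":0,"claw":100},{"dx":0,"dy":0,"dz":-2,"ax":0,"ay":0,"az":0,"claw":100},{"dx":0,"dy":0,"dz":-2,"ax":0,"ay":0,"az":0,"claw":100},{"dx":0,"dy":0,"dz":0,"ax":0,"ay":0,"az":0,"claw":100}]';  python3 -c "
from h import *
st()"
```

```text
time: 2.7
tcp_pos: [0.4632, -0.3035, 0.0316]
tool_rot: [3.138, -0.03, 0.008]
contact_force: [0.2, -0.2, 0.4]
finger_gap: 0.092
t 2.7 tcp [ 0.4632 -0.3035  0.0316] jaw [ 1.    -0.019  0.005] z [ 0.005 -0.004 -1.   ] gap 0.092 F [ 0.2 -0.2  0.4]
```

```bash
python3 -m jog '[{"dx":-0.5,"dy":0.2,"dz":-1.2,"ax":0.004,"ay":0.005,"az":0.02,"claw":100},{"dx":0,"dy":0,"dz":0,"ax":0,"ay":0,"az":0,"claw":100},{"dx":0,"dy":0,"dz":0,"ax":0,"ay":0,"az":0,"claw":60},{"dx":0,"dy":0,"dz":0,"ax":0,"ay":0,"az":0,"claw":40},{"dx":0,"dy":0,"dz":0,"ax":0,"ay":0,"az":0,"claw":0},{"dx":0,"dy":0,"dz":0,"ax":0,"ay":0,"az":0,"claw":0},{"dx":0,"dy":0,"dz":0,"ax":0,"ay":0,"az":0,"claw":0},{"dx":0,"dy":0,"dz":0,"ax":0,"ay":0,"az":0,"claw":0},{"dx":0,"dy":0,"dz":0,"ax":0,"ay":0,"az":0,"claw":0},{"dx":0,"dy":0,"dz":0,"ax":0,"ay":0,"az":0,"claw":0}]';  python3 -c "
from h import *
st()"
```

```text
time: 3.7
tcp_pos: [0.46, -0.3027, 0.0229]
tool_rot: [3.14, 0.002, 0.005]
contact_force: [-0.9, -0.5, 0.8]
finger_gap: 0.0328
t 3.7 tcp [ 0.46   -0.3027  0.0229] jaw [1.    0.001 0.003] z [ 0.003 -0.002 -1.   ] gap 0.0328 F [-0.9 -0.5  0.8]
```

Gripped, with a 32.8 mm gap. Lifting.

```bash
python3 -m jog '[{"dx":0,"dy":0,"dz":1,"ax":0,"ay":0,"az":0,"claw":0},{"dx":0,"dy":0,"dz":2.5,"ax":0,"ay":0,"az":0,"claw":0},{"dx":0,"dy":0,"dz":3,"ax":0,"ay":0,"az":0,"claw":0},{"dx":0,"dy":0,"dz":3,"ax":0,"ay":0,"az":0,"claw":0},{"dx":0,"dy":0,"dz":3,"ax":0,"ay":0,"az":0,"claw":0},{"dx":2,"dy":3,"dz":1,"ax":0,"ay":0,"az":0,"claw":0},{"dx":2,"dy":4,"dz":0,"ax":0,"ay":0,"az":0,"claw":0},{"dx":2,"dy":4,"dz":0,"ax":0,"ay":0,"az":0,"claw":0},{"dx":2,"dy":4,"dz":0,"ax":0,"ay":0,"az":0,"claw":0},{"dx":2,"dy":4,"dz":0,"ax":0,"ay":0,"az":0,"claw":0}]';  python3 -c "
from h import *
st()"
```

```text
time: 4.7
tcp_pos: [0.5577, -0.114, 0.1698]
tool_rot: [3.137, -0.022, 0.007]
contact_force: [0.2, -0.6, -1.2]
finger_gap: 0.0315
t 4.7 tcp [ 0.5577 -0.114   0.1698] jaw [ 1.    -0.014  0.004] z [ 0.004 -0.005 -1.   ] gap 0.0315 F [ 0.2 -0.6 -1.2]
```

```bash
python3 -m jog '[{"dx":1.5,"dy":4,"dz":0,"ax":0,"ay":0,"az":0,"claw":0},{"dx":1.5,"dy":4,"dz":0,"ax":0,"ay":0,"az":0,"claw":0},{"dx":1.5,"dy":4,"dz":0,"ax":0,"ay":0,"az":0,"claw":0},{"dx":1.5,"dy":4,"dz":0,"ax":0,"ay":0,"az":0,"claw":0},{"dx":1.5,"dy":4,"dz":0,"ax":0,"ay":0,"az":0,"claw":0},{"dx":0.8,"dy":3,"dz":0,"ax":0,"ay":0,"az":0,"claw":0},{"dx":0.4,"dy":1.5,"dz":0,"ax":0,"ay":0,"az":0,"claw":0},{"dx":0,"dy":0,"dz":0,"ax":0,"ay":0,"az":0,"claw":0},{"dx":0,"dy":0,"dz":0,"ax":0,"ay":0,"az":0,"claw":0}]';  python3 - <<'E'
from h import *
st();c=snap("wrist","w5")
for X in ([.648,.149,.017],[.650,.045,.017]):print(proj(c,X))
E
```

```text
time: 5.6
tcp_pos: [0.6465, 0.1486, 0.1754]
tool_rot: [3.14, -0.009, 0.011]
contact_force: [-0.5, 0.2, -0.8]
finger_gap: 0.0317
t 5.6 tcp [0.6465 0.1486 0.1754] jaw [ 1.    -0.005  0.007] z [ 0.007 -0.002 -1.   ] gap 0.0317 F [-0.5  0.2 -0.8]
[[322.05857351 175.51158787]]
[[324.43418847 266.08102319]]
```

View pics/w5.png

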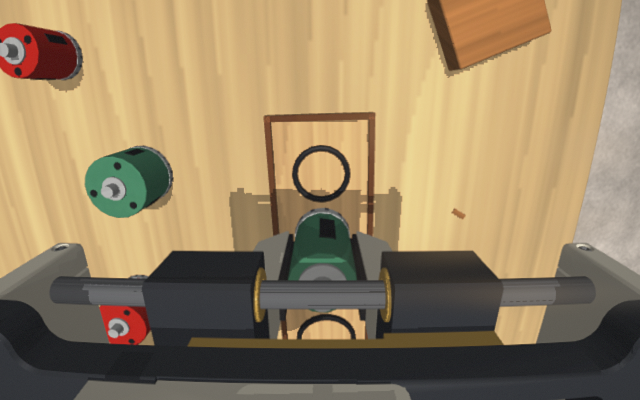

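The small ring is at (321,173.5), against (322,175.5) predicted, so it is about 2 mm further in +y. The held saw is upright. The TCP is already lined up, so I'll lower in stages.

```bash
python3 -m jog '[{"dx":0.1,"dy":0.1,"dz":-2,"ax":0.002,"ay":0.007,"az":0,"claw":0},{"dx":0,"dy":0,"dz":-2.5,"ax":0,"ay":0,"az":0,"claw":0},{"dx":0,"dy":0,"dz":-2.5,"ax":0,"ay":0,"az":0,"claw":0},{"dx":0,"dy":0,"dz":-2,"ax":0,"ay":0,"az":0,"claw":0},{"dx":0,"dy":0,"dz":0,"ax":0,"ay":0,"az":0,"claw":0},{"dx":0,"dy":0,"dz":0,"ax":0,"ay":0,"az":0,"claw":0}]';  python3 - <<'E'
from h import *
st();c=snap("wrist","w6");snap("scene","s6")
for X in ([.647,.15,.017],):print(proj(c,X))
c=eyes.camera("scene")["image"][200:290,340:470];cv2.imwrite("pics/s6.png",cv2.resize(c[:,:,::-1],None,fx=6,fy=6))
E
```

```text
time: 6.25
tcp_pos: [0.6467, 0.1354, 0.0791]
tool_rot: [3.135, -0.031, -0.005]
contact_force: [-0.1, -0.2, -0.1]
finger_gap: 0.0312
t 6.25 tcp [0.6467 0.1354 0.0791] jaw [ 1.    -0.02  -0.003] z [-0.003 -0.006 -1.   ] gap 0.0312 F [-0.1 -0.2 -0.1]
[[321.49097334 189.51174952]]
```

View pics/w6.png

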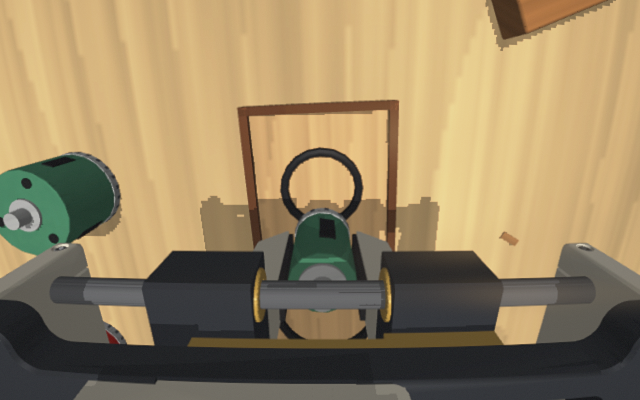

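View pics/s6.png

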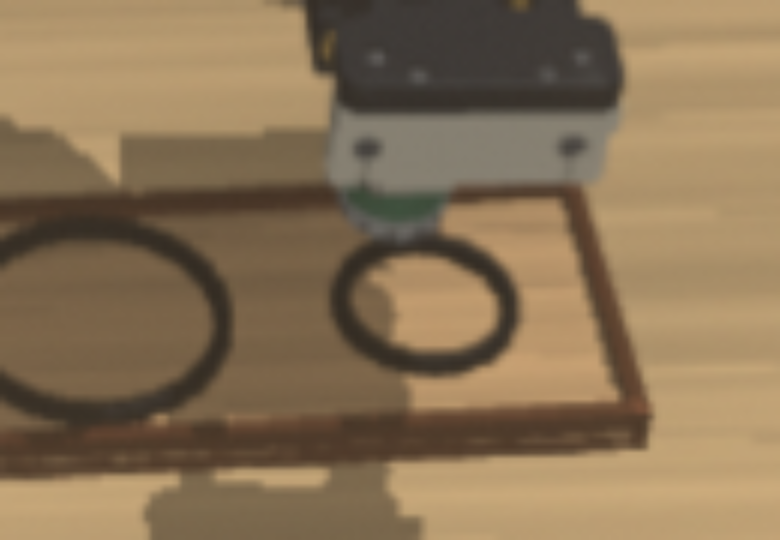

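The arm drifted during the lowering: y is now 0.135, about 13 mm off. I'll correct that above the well before going in.

```bash
python3 -m jog '[{"dx":0,"dy":1.0,"dz":0,"ax":0.006,"ay":0,"az":0.02,"claw":0},{"dx":0,"dy":0.5,"dz":-1,"ax":0,"ay":0,"az":0,"claw":0},{"dx":0,"dy":0,"dz":-0.8,"ax":0,"ay":0,"az":0,"claw":0},{"dx":0,"dy":0,"dz":0,"ax":0,"ay":0,"az":0,"claw":0}]';  python3 - <<'E'
from h import *
st()
E
```

```text
time: 6.8
tcp_pos: [0.6489, 0.1543, 0.0638]
tool_rot: [-3.138, -0.006, -0.006]
contact_force: [0.4, 0.3, -1.2]
finger_gap: 0.0312
t 6.8 tcp [0.6489 0.1543 0.0638] jaw [1.    0.004 0.004] z [ 0.004  0.003 -1.   ] gap 0.0312 F [ 0.4  0.3 -1.2]
```

```bash
python3 -m jog '[{"dx":-0.1,"dy":-0.4,"dz":-0.6,"ax":0,"ay":0,"az":0,"claw":0},{"dx":0,"dy":0,"dz":-0.6,"ax":0,"ay":0,"az":0,"claw":0},{"dx":0,"dy":0,"dz":0,"ax":0,"ay":0,"az":0,"claw":0},{"dx":0,"dy":0,"dz":0,"ax":0,"ay":0,"az":0,"claw":0}]';  python3 - <<'E'
from h import *
st();c=snap("wrist","w7")
print(proj(c,[.647,.15,.017]))
c=eyes.camera("scene")["image"][200:290,340:470];cv2.imwrite("pics/s7.png",cv2.resize(c[:,:,::-1],None,fx=6,fy=6))
E
```

```text
time: 7.2
tcp_pos: [0.6474, 0.1496, 0.0501]
tool_rot: [-3.139, -0.006, -0.004]
contact_force: [0.3, -0.6, -0.8]
finger_gap: 0.0311
t 7.2 tcp [0.6474 0.1496 0.0501] jaw [1.    0.004 0.003] z [ 0.003  0.003 -1.   ] gap 0.0311 F [ 0.3 -0.6 -0.8]
[[320.44335339 224.49188845]]
```

View pics/w7.png

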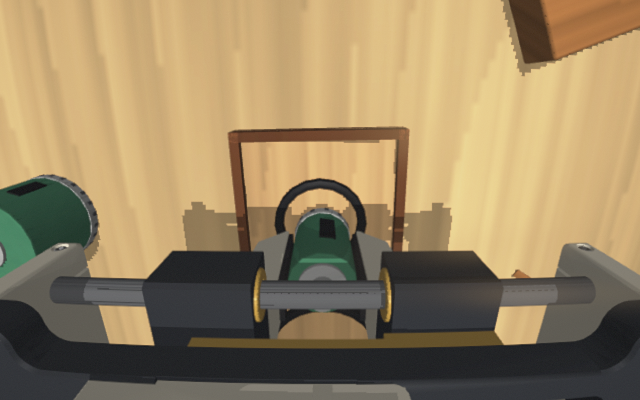

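View pics/s7.png

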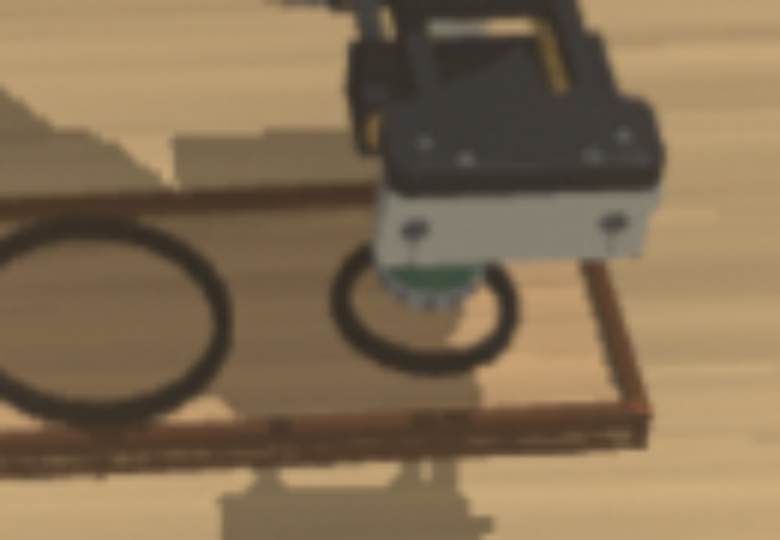

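In both views the saw is centred over the ring to within about 1 px. Lowering the last 17 mm.

```bash
python3 -m jog '[{"dx":0,"dy":0,"dz":-0.6,"ax":0,"ay":0,"az":0,"claw":0},{"dx":0,"dy":0,"dz":-0.4,"ax":0,"ay":0,"az":0,"claw":0},{"dx":0,"dy":0,"dz":0,"ax":0,"ay":0,"az":0,"claw":0}]';  python3 - <<'E'
from h import *
st()
E
```

```text
time: 7.6
tcp_pos: [0.6479, 0.1499, 0.0399]
tool_rot: [-3.138, -0.006, -0.006]
contact_force: [0.2, -0.9, -1.1]
finger_gap: 0.0317
t 7.6 tcp [0.6479 0.1499 0.0399] jaw [1.    0.004 0.004] z [ 0.004  0.003 -1.   ] gap 0.0317 F [ 0.2 -0.9 -1.1]
```

```bash
python3 -m jog '[{"dx":0,"dy":0,"dz":-0.5,"ax":0,"ay":0,"az":0,"claw":0},{"dx":0,"dy":0,"dz":0,"ax":0,"ay":0,"az":0,"claw":0}]';  python3 - <<'E'
from h import *
st()
E
```

```text
time: 7.8
tcp_pos: [0.6478, 0.1498, 0.0344]
tool_rot: [-3.138, -0.006, -0.006]
contact_force: [0.5, -0.4, -0.9]
finger_gap: 0.032
t 7.8 tcp [0.6478 0.1498 0.0344] jaw [1.    0.004 0.004] z [ 0.004  0.003 -1.   ] gap 0.032 F [ 0.5 -0.4 -0.9]
```

```bash
python3 -m jog '[{"dx":0,"dy":0,"dz":-0.15,"ax":0,"ay":0,"az":0,"claw":0},{"dx":0,"dy":0,"dz":0,"ax":0,"ay":0,"az":0,"claw":40},{"dx":0,"dy":0,"dz":0,"ax":0,"ay":0,"az":0,"claw":60},{"dx":0,"dy":0,"dz":0,"ax":0,"ay":0,"az":0,"claw":80},{"dx":0,"dy":0,"dz":0,"ax":0,"ay":0,"az":0,"claw":100},{"dx":0,"dy":0,"dz":0,"ax":0,"ay":0,"az":0,"claw":100}]';  python3 - <<'E'
from h import *
st()
E
```

```text
time: 8.4
tcp_pos: [0.6484, 0.1502, 0.0334]
tool_rot: [-3.138, -0.006, -0.008]
contact_force: [0.1, 1.2, 0.4]
finger_gap: 0.0638
t 8.4 tcp [0.6484 0.1502 0.0334] jaw [1.    0.004 0.005] z [ 0.005  0.004 -1.   ] gap 0.0638 F [0.1 1.2 0.4]
```

```bash
python3 -m jog '[{"dx":0,"dy":0,"dz":0,"ax":0,"ay":0,"az":0,"claw":100},{"dx":0,"dy":0,"dz":0,"ax":0,"ay":0,"az":0,"claw":100},{"dx":0,"dy":0,"dz":1,"ax":0,"ay":0,"az":0,"claw":100},{"dx":0,"dy":0,"dz":2,"ax":0,"ay":0,"az":0,"claw":100},{"dx":0,"dy":0,"dz":3,"ax":0,"ay":0,"az":0,"claw":100},{"dx":0,"dy":0,"dz":3,"ax":0,"ay":0,"az":0,"claw":100},{"dx":0,"dy":0,"dz":3,"ax":0,"ay":0,"az":0,"claw":100},{"dx":0,"dy":0,"dz":3,"ax":0,"ay":0,"az":0,"claw":100},{"dx":0,"dy":0,"dz":0,"ax":0,"ay":0,"az":0,"claw":100}]';  python3 - <<'E'
from h import *
st();c=snap("wrist","w8")
print(proj(c,[.648,.15,.017]), onplane(c,1,1,.07)[:2])
E
```

```text
time: 9.3
tcp_pos: [0.6468, 0.1502, 0.1927]
tool_rot: [-3.137, -0.007, -0.007]
contact_force: [-0.9, -0.4, -0.1]
finger_gap: 0.0919
t 9.3 tcp [0.6468 0.1502 0.1927] jaw [1.    0.005 0.004] z [ 0.004  0.004 -1.   ] gap 0.0919 F [-0.9 -0.4 -0.1]
[[322.00083002 172.99895459]] [0.37481515 0.31398846]
```

View pics/w8.png

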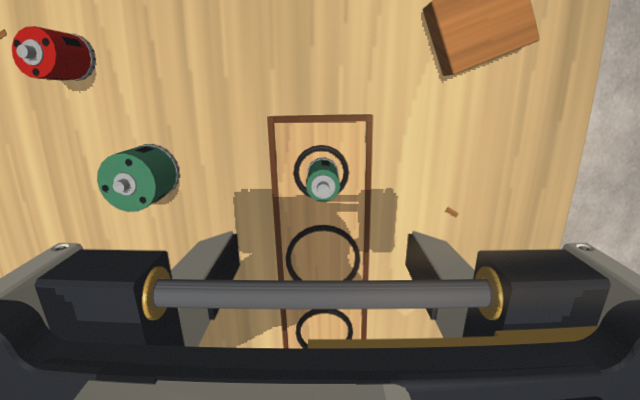

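The small saw stands upright inside the small ring, at (322,180). Now to the medium saw.

```bash
python3 -m jog '[{"dx":-2.6,"dy":-3.5,"dz":0,"ax":0,"ay":0,"az":0,"claw":100},{"dx":-2.6,"dy":-3.5,"dz":0,"ax":0,"ay":0,"az":0,"claw":100},{"dx":-2.6,"dy":-3.5,"dz":0,"ax":0,"ay":0,"az":0,"claw":100},{"dx":-2.6,"dy":-3.5,"dz":0,"ax":0,"ay":0,"az":0,"claw":100},{"dx":-2.6,"dy":-3.5,"dz":0,"ax":0,"ay":0,"az":0,"claw":100},{"dx":-2.6,"dy":-3.5,"dz":0,"ax":0,"ay":0,"az":0,"claw":100},{"dx":-2.6,"dy":-3.5,"dz":0,"ax":0,"ay":0,"az":0,"claw":100},{"dx":-1,"dy":-2,"dz":0,"ax":0,"ay":0,"az":0,"claw":100},{"dx":0,"dy":0,"dz":0,"ax":0,"ay":0,"az":0,"claw":100},{"dx":0,"dy":0,"dz":0,"ax":0,"ay":0,"az":0,"claw":100}]';  python3 - <<'E'
from h import *
st();c=snap("wrist","w9")
print(proj(c,[.436,-.131,.068]))
E
```

```text
time: 10.35
tcp_pos: [0.438, -0.1223, 0.1845]
tool_rot: [-3.136, -0.006, 0.015]
contact_force: [1.3, 0.4, 0.6]
finger_gap: 0.0919
t 10.35 tcp [ 0.438  -0.1223  0.1845] jaw [ 1.     0.004 -0.009] z [-0.009  0.006 -1.   ] gap 0.0919 F [1.3 0.4 0.6]
[[320.41050241 197.93551806]]
```

View pics/w9.png

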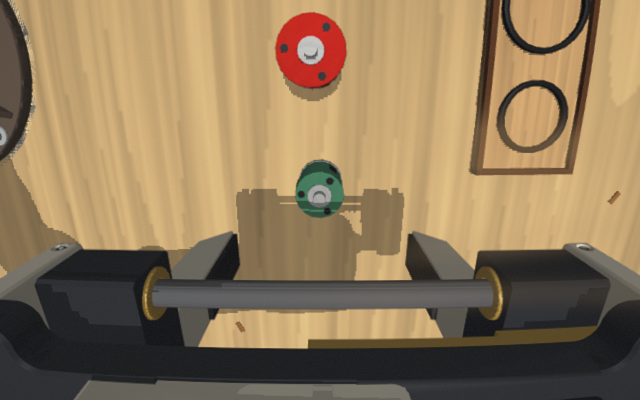

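The medium's shank is at (319.5,198), as predicted. Descending with corrections.

```bash
python3 -m jog '[{"dx":-0.2,"dy":-0.8,"dz":-2,"ax":-0.006,"ay":-0.009,"az":0,"claw":100},{"dx":0,"dy":0,"dz":-3,"ax":0,"ay":0,"az":0,"claw":100},{"dx":0,"dy":0,"dz":-3,"ax":0,"ay":0,"az":0,"claw":100},{"dx":0,"dy":0,"dz":-1,"ax":0,"ay":0,"az":0,"claw":100},{"dx":0,"dy":0,"dz":0,"ax":0,"ay":0,"az":0,"claw":100},{"dx":0,"dy":0,"dz":0,"ax":0,"ay":0,"az":0,"claw":100}]';  python3 - <<'E'
from h import *
st();c=snap("wrist","w10")
print(proj(c,[.436,-.131,.068]))
E
```

```text
time: 11.0
tcp_pos: [0.4415, -0.123, 0.0928]
tool_rot: [-3.139, -0.025, -0.007]
contact_force: [-0.1, -0.2, -0.2]
finger_gap: 0.0919
t 11.0 tcp [ 0.4415 -0.123   0.0928] jaw [1.    0.016 0.004] z [ 0.004  0.002 -1.   ] gap 0.0919 F [-0.1 -0.2 -0.2]
[[312.0549612  241.91433532]]
```

View pics/w10.png

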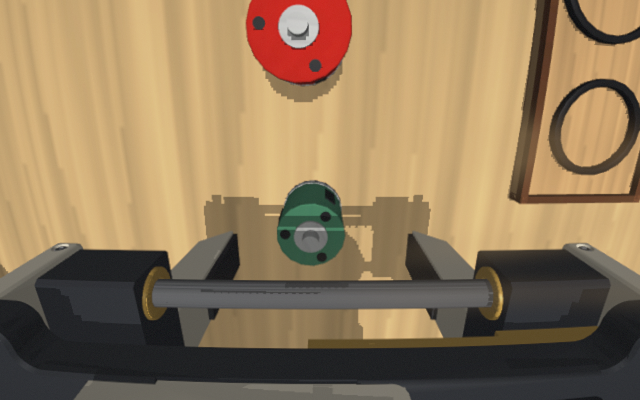

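```bash
python3 - <<'E'
from h import *
c=eyes.camera("wrist");print(onplane(c,311,238.5,.068),onplane(c,311,242,.068))
cv2.imwrite("pics/w10z.png",cv2.resize(c["image"][200:275,265:355,::-1],None,fx=7,fy=7,interpolation=0))
E
```

```text
[ 0.43556768 -0.1288507   0.068     ] [ 0.43557837 -0.13126574  0.068     ]
```

View pics/w10z.png

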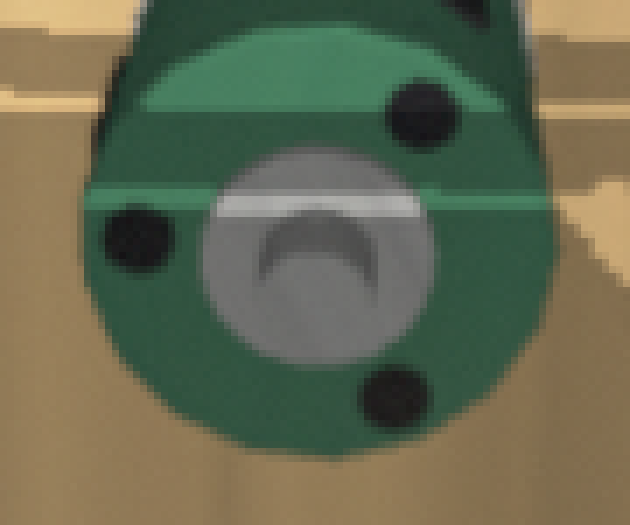

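The shank top is at (310.4,243.5), which gives the saw at (0.4355, -0.1315). Correcting and going down.

```bash
python3 -m jog '[{"dx":-0.6,"dy":-0.8,"dz":-0.5,"ax":0,"ay":0.004,"az":-0.015,"claw":100},{"dx":0,"dy":0,"dz":-1,"ax":0,"ay":0,"az":0,"claw":100},{"dx":0,"dy":0,"dz":0,"ax":0,"ay":0,"az":0,"claw":100}]';  python3 - <<'E'
from h import *
st()
E
```

```text
time: 11.4
tcp_pos: [0.4368, -0.1329, 0.0793]
tool_rot: [-3.142, 0.003, -0.008]
contact_force: [0.0, 1.0, 0.7]
finger_gap: 0.0919
t 11.4 tcp [ 0.4368 -0.1329  0.0793] jaw [ 1.    -0.002  0.005] z [ 0.005  0.    -1.   ] gap 0.0919 F [0.  1.  0.7]
```

```bash
python3 -m jog '[{"dx":-0.1,"dy":0.1,"dz":-1.5,"ax":0,"ay":0.004,"az":0,"claw":100},{"dx":0,"dy":0,"dz":-1.5,"ax":0,"ay":0,"az":0,"claw":100},{"dx":0,"dy":0,"dz":-1.5,"ax":0,"ay":0,"az":0,"claw":100},{"dx":0,"dy":0,"dz":0,"ax":0,"ay":0,"az":0,"claw":100}]';  python3 - <<'E'
from h import *
st()
E
```

```text
time: 11.8
tcp_pos: [0.4362, -0.1328, 0.0335]
tool_rot: [3.141, -0.006, 0.005]
contact_force: [-0.6, 0.6, 0.1]
finger_gap: 0.0922
t 11.8 tcp [ 0.4362 -0.1328  0.0335] jaw [ 1.    -0.004  0.003] z [ 0.003 -0.001 -1.   ] gap 0.0922 F [-0.6  0.6  0.1]
```

```bash
python3 -m jog '[{"dx":0,"dy":0.1,"dz":-1.1,"ax":0,"ay":0,"az":0,"claw":100},{"dx":0,"dy":0,"dz":0,"ax":0,"ay":0,"az":0,"claw":100},{"dx":0,"dy":0,"dz":0,"ax":0,"ay":0,"az":0,"claw":70},{"dx":0,"dy":0,"dz":0,"ax":0,"ay":0,"az":0,"claw":55},{"dx":0,"dy":0,"dz":0,"ax":0,"ay":0,"az":0,"claw":0},{"dx":0,"dy":0,"dz":0,"ax":0,"ay":0,"az":0,"claw":0},{"dx":0,"dy":0,"dz":0,"ax":0,"ay":0,"az":0,"claw":0},{"dx":0,"dy":0,"dz":0,"ax":0,"ay":0,"az":0,"claw":0},{"dx":0,"dy":0,"dz":0,"ax":0,"ay":0,"az":0,"claw":0}]';  python3 - <<'E'
from h import *
st()
E
```

```text
time: 12.7
tcp_pos: [0.4376, -0.1322, 0.024]
tool_rot: [3.14, -0.006, 0.01]
contact_force: [0.1, -0.3, -1.0]
finger_gap: 0.0455
t 12.7 tcp [ 0.4376 -0.1322  0.024 ] jaw [ 1.    -0.004  0.006] z [ 0.006 -0.002 -1.   ] gap 0.0455 F [ 0.1 -0.3 -1. ]
```

Gripped, with a 45.5 mm gap. Lifting and carrying it to the medium well.

```bash
python3 -m jog '[{"dx":0,"dy":0,"dz":1,"ax":0,"ay":0,"az":0,"claw":0},{"dx":0,"dy":0,"dz":2.5,"ax":0,"ay":0,"az":0,"claw":0},{"dx":0,"dy":0,"dz":3,"ax":0,"ay":0,"az":0,"claw":0},{"dx":0,"dy":0,"dz":3,"ax":0,"ay":0,"az":0,"claw":0},{"dx":2,"dy":0.5,"dz":3,"ax":0,"ay":0,"az":0,"claw":0},{"dx":4,"dy":1.2,"dz":0,"ax":0,"ay":0,"az":0,"claw":0},{"dx":4,"dy":1.3,"dz":0,"ax":0,"ay":0,"az":0,"claw":0},{"dx":4,"dy":1.3,"dz":0,"ax":0,"ay":0,"az":0,"claw":0},{"dx":0,"dy":0,"dz":0,"ax":0,"ay":0,"az":0,"claw":0}]';  python3 - <<'E'
from h import *
st()
E
```

```text
time: 13.6
tcp_pos: [0.5787, -0.0873, 0.1606]
tool_rot: [3.141, -0.01, 0.009]
contact_force: [0.2, 0.3, -0.3]
finger_gap: 0.0454
t 13.6 tcp [ 0.5787 -0.0873  0.1606] jaw [ 1.    -0.007  0.006] z [ 0.006 -0.001 -1.   ] gap 0.0454 F [ 0.2  0.3 -0.3]
```

```bash
python3 -m jog '[{"dx":3,"dy":1,"dz":0,"ax":0,"ay":0.006,"az":0,"claw":0},{"dx":3,"dy":1,"dz":0,"ax":0,"ay":0,"az":0,"claw":0},{"dx":1.3,"dy":0.6,"dz":-1,"ax":0,"ay":0,"az":0,"claw":0},{"dx":0,"dy":0,"dz":-1,"ax":0,"ay":0,"az":0,"claw":0},{"dx":0,"dy":0,"dz":0,"ax":0,"ay":0,"az":0,"claw":0},{"dx":0,"dy":0,"dz":0,"ax":0,"ay":0,"az":0,"claw":0}]';  python3 - <<'E'
from h import *
st();c=snap("wrist","w11")
print(proj(c,[[.653,-.0595,.017],[.65,.045,.017],[.648,.15,.017]]))
E
```

```text
time: 14.2
tcp_pos: [0.6492, -0.0612, 0.1397]
tool_rot: [3.141, -0.01, -0.011]
contact_force: [-0.5, -0.4, -0.9]
finger_gap: 0.0456
t 14.2 tcp [ 0.6492 -0.0612  0.1397] jaw [ 1.    -0.006 -0.007] z [-0.007 -0.001 -1.   ] gap 0.0456 F [-0.5 -0.4 -0.9]
[[326.63506006 184.15211015]
 [322.57152707  61.31746441]
 [318.98541678 -83.68342456]]
```

View pics/w11.png

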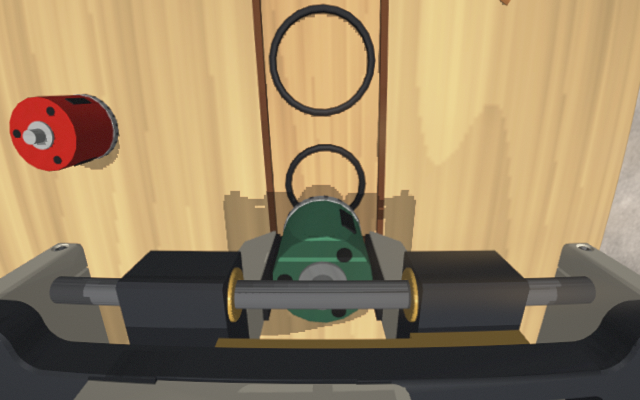

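The medium ring is at about (325.5,182), against (326.6,184) predicted. I'll aim the TCP at (0.652, -0.059) and lower to just above the ring.

```bash
python3 -m jog '[{"dx":0.3,"dy":0.2,"dz":-2,"ax":0,"ay":-0.007,"az":0.006,"claw":0},{"dx":0,"dy":0,"dz":-2,"ax":0,"ay":0,"az":0,"claw":0},{"dx":0,"dy":0,"dz":-2,"ax":0,"ay":0,"az":0,"claw":0},{"dx":0,"dy":0,"dz":-1,"ax":0,"ay":0,"az":0,"claw":0},{"dx":0,"dy":0,"dz":0,"ax":0,"ay":0,"az":0,"claw":0},{"dx":0,"dy":0,"dz":0,"ax":0,"ay":0,"az":0,"claw":0}]';  python3 - <<'E'
from h import *
st()
E
```

```text
time: 14.85
tcp_pos: [0.6494, -0.0637, 0.0717]
tool_rot: [3.138, -0.007, 0.004]
contact_force: [-0.0, -0.3, -0.5]
finger_gap: 0.0455
t 14.85 tcp [ 0.6494 -0.0637  0.0717] jaw [ 1.    -0.005  0.003] z [ 0.003 -0.003 -1.   ] gap 0.0455 F [-0.  -0.3 -0.5]
```

```bash
python3 -m jog '[{"dx":0.3,"dy":0.5,"dz":-0.5,"ax":0.003,"ay":0.003,"az":0,"claw":0},{"dx":0,"dy":0,"dz":-0.8,"ax":0,"ay":0,"az":0,"claw":0},{"dx":0,"dy":0,"dz":-0.6,"ax":0,"ay":0,"az":0,"claw":0},{"dx":0,"dy":0,"dz":0,"ax":0,"ay":0,"az":0,"claw":0}]';  python3 - <<'E'
from h import *
st();c=snap("wrist","w12")
c=eyes.camera("scene")["image"][190:290,250:380];cv2.imwrite("pics/s12.png",cv2.resize(c[:,:,::-1],None,fx=6,fy=6))
E
```

```text
time: 15.25
tcp_pos: [0.6543, -0.0582, 0.0539]
tool_rot: [3.141, -0.008, 0.006]
contact_force: [-0.1, 0.7, -1.4]
finger_gap: 0.0454
t 15.25 tcp [ 0.6543 -0.0582  0.0539] jaw [ 1.    -0.005  0.004] z [ 0.004 -0.    -1.   ] gap 0.0454 F [-0.1  0.7 -1.4]
```

View pics/w12.png

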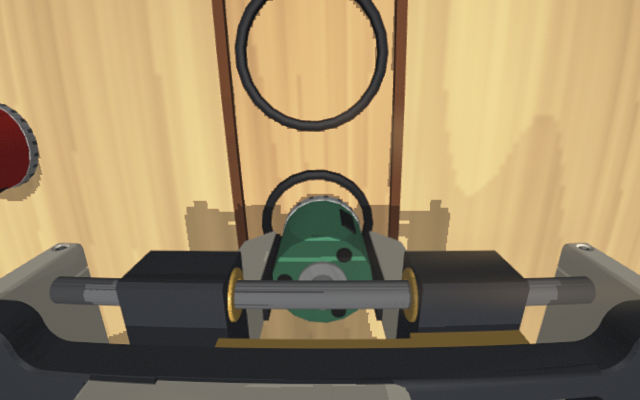

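View pics/s12.png

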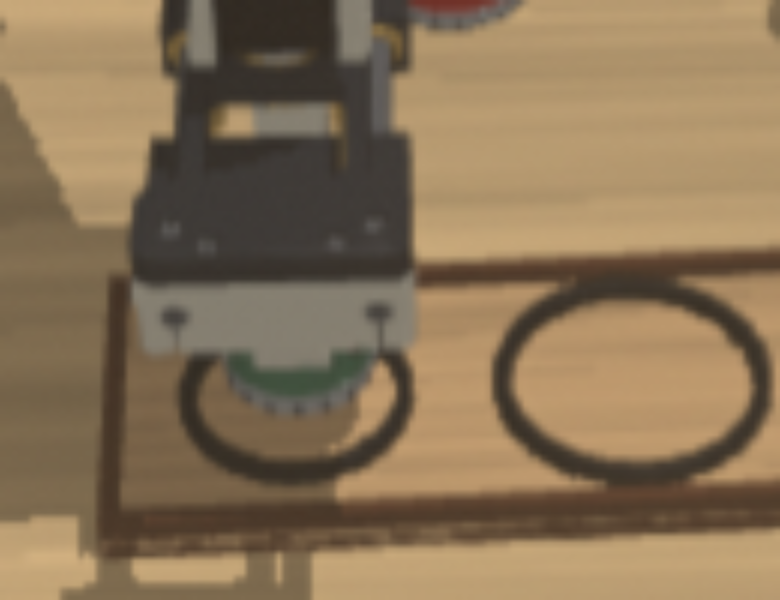

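The saw is centred along the tray, and the wrist view shows it about 3 px to the right of the ring's centre. I'll shift -0.2 cm in x and lower.

```bash
python3 -m jog '[{"dx":-0.2,"dy":0,"dz":-0.6,"ax":0,"ay":0.004,"az":0,"claw":0},{"dx":0,"dy":0,"dz":-0.5,"ax":0,"ay":0,"az":0,"claw":0},{"dx":0,"dy":0,"dz":0,"ax":0,"ay":0,"az":0,"claw":0},{"dx":0,"dy":0,"dz":0,"ax":0,"ay":0,"az":0,"claw":0}]';  python3 - <<'E'
from h import *
st()
E
```

```text
time: 15.75
tcp_pos: [0.6525, -0.0585, 0.0429]
tool_rot: [3.141, -0.008, 0.0]
contact_force: [0.5, -0.5, -0.5]
finger_gap: 0.0455
t 15.75 tcp [ 0.6525 -0.0585  0.0429] jaw [ 1.    -0.005  0.   ] z [ 0.    -0.001 -1.   ] gap 0.0455 F [ 0.5 -0.5 -0.5]
```

```bash
python3 -m jog '[{"dx":0,"dy":0,"dz":-0.5,"ax":0,"ay":0,"az":0,"claw":0},{"dx":0,"dy":0,"dz":-0.3,"ax":0,"ay":0,"az":0,"claw":0},{"dx":0,"dy":0,"dz":0,"ax":0,"ay":0,"az":0,"claw":0}]';  python3 - <<'E'
from h import *
st()
E
```

```text
time: 16.05
tcp_pos: [0.6526, -0.0586, 0.0343]
tool_rot: [3.141, -0.008, 0.001]
contact_force: [0.5, 0.5, -0.7]
finger_gap: 0.0457
t 16.05 tcp [ 0.6526 -0.0586  0.0343] jaw [ 1.    -0.005  0.001] z [ 0.001 -0.001 -1.   ] gap 0.0457 F [ 0.5  0.5 -0.7]
```

```bash
python3 -m jog '[{"dx":0,"dy":0,"dz":-0.05,"ax":0,"ay":0,"az":0,"claw":0},{"dx":0,"dy":0,"dz":0,"ax":0,"ay":0,"az":0,"claw":55},{"dx":0,"dy":0,"dz":0,"ax":0,"ay":0,"az":0,"claw":70},{"dx":0,"dy":0,"dz":0,"ax":0,"ay":0,"az":0,"claw":100},{"dx":0,"dy":0,"dz":0,"ax":0,"ay":0,"az":0,"claw":100},{"dx":0,"dy":0,"dz":0,"ax":0,"ay":0,"az":0,"claw":100},{"dx":0,"dy":0,"dz":0,"ax":0,"ay":0,"az":0,"claw":100}]';  python3 - <<'E'
from h import *
st()
E
```

```text
time: 16.75
tcp_pos: [0.6534, -0.0584, 0.0348]
tool_rot: [3.141, -0.008, 0.004]
contact_force: [-0.4, -1.6, 1.0]
finger_gap: 0.0861
t 16.75 tcp [ 0.6534 -0.0584  0.0348] jaw [ 1.    -0.005  0.002] z [ 0.002 -0.001 -1.   ] gap 0.0861 F [-0.4 -1.6  1. ]
```

```bash
python3 -m jog '[{"dx":0,"dy":0,"dz":1,"ax":0,"ay":0,"az":0,"claw":100},{"dx":0,"dy":0,"dz":2,"ax":0,"ay":0,"az":0,"claw":100},{"dx":0,"dy":0,"dz":3,"ax":0,"ay":0,"az":0,"claw":100},{"dx":0,"dy":0,"dz":3,"ax":0,"ay":0,"az":0,"claw":100},{"dx":0,"dy":0,"dz":3,"ax":0,"ay":0,"az":0,"claw":100},{"dx":0,"dy":0,"dz":3,"ax":0,"ay":0,"az":0,"claw":100},{"dx":-3,"dy":3,"dz":0,"ax":0,"ay":0,"az":0,"claw":100},{"dx":-3,"dy":3.3,"dz":0,"ax":0,"ay":0,"az":0,"claw":100},{"dx":-3,"dy":3.3,"dz":0,"ax":0,"ay":0,"az":0,"claw":100},{"dx":-3,"dy":3.3,"dz":0,"ax":0,"ay":0,"az":0,"claw":100}]';  python3 - <<'E'
from h import *
st()
E
```

```text
time: 17.75
tcp_pos: [0.5328, 0.0681, 0.1973]
tool_rot: [3.14, -0.024, 0.016]
contact_force: [0.4, 0.3, 1.3]
finger_gap: 0.0916
t 17.75 tcp [0.5328 0.0681 0.1973] jaw [ 1.    -0.016  0.01 ] z [ 0.01  -0.002 -1.   ] gap 0.0916 F [0.4 0.3 1.3]
```

```bash
python3 -m jog '[{"dx":-3,"dy":3,"dz":0,"ax":0,"ay":0.01,"az":0.016,"claw":100},{"dx":-2.5,"dy":3,"dz":0,"ax":0,"ay":0,"az":0,"claw":100},{"dx":-1.5,"dy":1.5,"dz":0,"ax":0,"ay":0,"az":0,"claw":100},{"dx":0,"dy":0,"dz":0,"ax":0,"ay":0,"az":0,"claw":100},{"dx":0,"dy":0,"dz":0,"ax":0,"ay":0,"az":0,"claw":100}]';  python3 - <<'E'
from h import *
st();c=snap("wrist","w13")
print(proj(c,[.458,.149,.068]))
cv2.imwrite("pics/s13.png",eyes.camera("scene")["image"][:,:,::-1])
E
```

```text
time: 18.25
tcp_pos: [0.4556, 0.1515, 0.2023]
tool_rot: [3.141, 0.018, 0.008]
contact_force: [0.6, -0.5, 0.0]
finger_gap: 0.0914
t 18.25 tcp [0.4556 0.1515 0.2023] jaw [1.    0.012 0.005] z [ 0.005 -0.    -1.   ] gap 0.0914 F [ 0.6 -0.5  0. ]
[[323.38504632 185.08164766]]
```

View pics/w13.png

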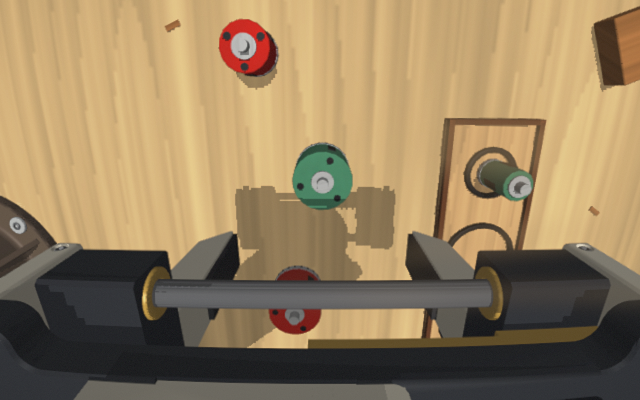

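View pics/s13.png

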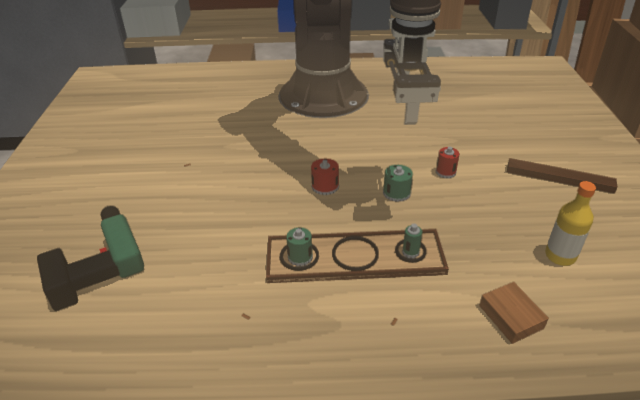

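The scene view shows small and medium both upright in their wells, at (412,243) and (299,247). The large's shank is at (322,184), as predicted, so the large is at about (0.457, 0.1495). Descending.

```bash
python3 -m jog '[{"dx":0.2,"dy":-0.2,"dz":-2,"ax":0,"ay":0.005,"az":-0.012,"claw":100},{"dx":0,"dy":0,"dz":-3,"ax":0,"ay":0,"az":0,"claw":100},{"dx":0,"dy":0,"dz":-3,"ax":0,"ay":0,"az":0,"claw":100},{"dx":0,"dy":0,"dz":-2,"ax":0,"ay":0,"az":0,"claw":100},{"dx":0,"dy":0,"dz":0,"ax":0,"ay":0,"az":0,"claw":100},{"dx":0,"dy":0,"dz":0,"ax":0,"ay":0,"az":0,"claw":100}]';  python3 - <<'E'
from h import *
st();c=snap("wrist","w14")
print(proj(c,[.457,.1495,.068]))
cv2.imwrite("pics/w14z.png",cv2.resize(c["image"][190:280,260:370,::-1],None,fx=6,fy=6,interpolation=0))
E
```

```text
time: 18.95
tcp_pos: [0.4646, 0.1428, 0.0998]
tool_rot: [3.141, -0.024, 0.005]
contact_force: [0.0, 0.1, 0.5]
finger_gap: 0.0924
t 18.95 tcp [0.4646 0.1428 0.0998] jaw [ 1.    -0.015  0.003] z [ 0.003 -0.001 -1.   ] gap 0.0924 F [0.  0.1 0.5]
[[308.94909984 216.10088599]]
```

View pics/w14z.png

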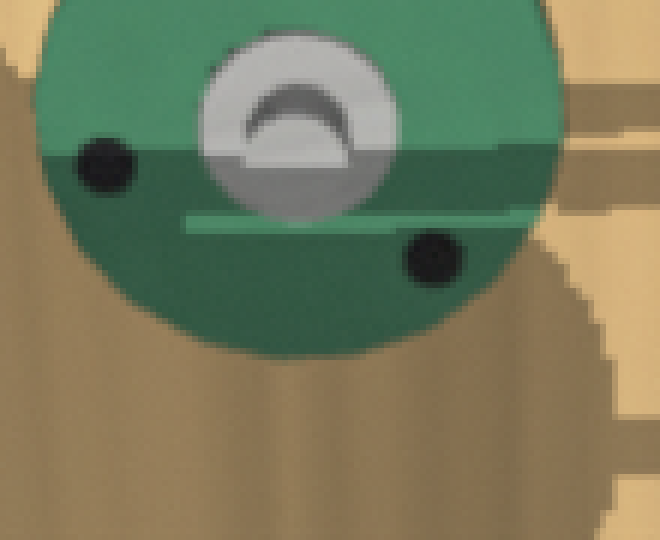

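The shank top is at (309.7,215.8), against (309,216.1) predicted. Correcting and going down.

```bash
python3 -m jog '[{"dx":-0.7,"dy":0.6,"dz":-0.5,"ax":0,"ay":0.003,"az":0.015,"claw":100},{"dx":0,"dy":0,"dz":-1.2,"ax":0,"ay":0,"az":0,"claw":100},{"dx":0,"dy":0,"dz":0,"ax":0,"ay":0,"az":0,"claw":100}]';  python3 - <<'E'
from h import *
st()
E
```

```text
time: 19.3
tcp_pos: [0.459, 0.1494, 0.0842]
tool_rot: [-3.141, 0.001, -0.008]
contact_force: [0.6, 0.4, 0.1]
finger_gap: 0.0917
t 19.3 tcp [0.459  0.1494 0.0842] jaw [ 1.    -0.     0.005] z [ 0.005  0.001 -1.   ] gap 0.0917 F [0.6 0.4 0.1]
```

```bash
python3 -m jog '[{"dx":-0.1,"dy":0,"dz":-1.5,"ax":0,"ay":0.005,"az":0,"claw":100},{"dx":0,"dy":0,"dz":-1.5,"ax":0,"ay":0,"az":0,"claw":100},{"dx":0,"dy":0,"dz":-1.5,"ax":0,"ay":0,"az":0,"claw":100},{"dx":0,"dy":0,"dz":0,"ax":0,"ay":0,"az":0,"claw":100}]';  python3 - <<'E'
from h import *
st()
E
```

```text
time: 19.7
tcp_pos: [0.459, 0.1504, 0.039]
tool_rot: [-3.14, -0.001, -0.004]
contact_force: [1.0, -0.3, -0.3]
finger_gap: 0.092
t 19.7 tcp [0.459  0.1504 0.039 ] jaw [1.    0.001 0.003] z [ 0.003  0.002 -1.   ] gap 0.092 F [ 1.  -0.3 -0.3]
```

```bash
python3 -m jog '[{"dx":-0.1,"dy":-0.1,"dz":-1.0,"ax":0,"ay":0.003,"az":0,"claw":100},{"dx":0,"dy":0,"dz":-0.6,"ax":0,"ay":0,"az":0,"claw":100},{"dx":0,"dy":0,"dz":0,"ax":0,"ay":0,"az":0,"claw":80},{"dx":0,"dy":0,"dz":0,"ax":0,"ay":0,"az":0,"claw":70},{"dx":0,"dy":0,"dz":0,"ax":0,"ay":0,"az":0,"claw":0},{"dx":0,"dy":0,"dz":0,"ax":0,"ay":0,"az":0,"claw":0},{"dx":0,"dy":0,"dz":0,"ax":0,"ay":0,"az":0,"claw":0},{"dx":0,"dy":0,"dz":0,"ax":0,"ay":0,"az":0,"claw":0},{"dx":0,"dy":0,"dz":0,"ax":0,"ay":0,"az":0,"claw":0}]';  python3 - <<'E'
from h import *
st()
E
```

```text
time: 20.6
tcp_pos: [0.4591, 0.1499, 0.024]
tool_rot: [-3.139, -0.001, -0.004]
contact_force: [0.1, 0.2, -2.3]
finger_gap: 0.0594
t 20.6 tcp [0.4591 0.1499 0.024 ] jaw [1.    0.001 0.002] z [ 0.002  0.003 -1.   ] gap 0.0594 F [ 0.1  0.2 -2.3]
```

Gripped, with a 59.4 mm gap. Lifting and carrying it to the large well.

```bash
python3 -m jog '[{"dx":0,"dy":0,"dz":1,"ax":0,"ay":0,"az":0,"claw":0},{"dx":0,"dy":0,"dz":2.5,"ax":0,"ay":0,"az":0,"claw":0},{"dx":0,"dy":0,"dz":3,"ax":0,"ay":0,"az":0,"claw":0},{"dx":0,"dy":0,"dz":3,"ax":0,"ay":0,"az":0,"claw":0},{"dx":0,"dy":0,"dz":4,"ax":0,"ay":0,"az":0,"claw":0},{"dx":3,"dy":-1.7,"dz":1,"ax":0,"ay":0,"az":0,"claw":0},{"dx":4,"dy":-2.2,"dz":0,"ax":0,"ay":0,"az":0,"claw":0},{"dx":4,"dy":-2.2,"dz":0,"ax":0,"ay":0,"az":0,"claw":0},{"dx":3,"dy":-1.5,"dz":0,"ax":0,"ay":0,"az":0,"claw":0},{"dx":0,"dy":0,"dz":0,"ax":0,"ay":0,"az":0,"claw":0}]';  python3 - <<'E'
from h import *
st()
E
```

```text
time: 21.6
tcp_pos: [0.6003, 0.0711, 0.183]
tool_rot: [-3.139, -0.012, -0.008]
contact_force: [-0.3, -0.3, -2.6]
finger_gap: 0.0599
t 21.6 tcp [0.6003 0.0711 0.183 ] jaw [1.    0.007 0.005] z [ 0.005  0.003 -1.   ] gap 0.0599 F [-0.3 -0.3 -2.6]
```

```bash
python3 -m jog '[{"dx":2.5,"dy":-1.2,"dz":0,"ax":-0.003,"ay":0.005,"az":-0.007,"claw":0},{"dx":2.0,"dy":-1.0,"dz":-1,"ax":0,"ay":0,"az":0,"claw":0},{"dx":0.3,"dy":-0.3,"dz":-2,"ax":0,"ay":0,"az":0,"claw":0},{"dx":0,"dy":0,"dz":-2,"ax":0,"ay":0,"az":0,"claw":0},{"dx":0,"dy":0,"dz":0,"ax":0,"ay":0,"az":0,"claw":0},{"dx":0,"dy":0,"dz":0,"ax":0,"ay":0,"az":0,"claw":0}]';  python3 - <<'E'
from h import *
st();c=snap("wrist","w15")
print(proj(c,[.650,.0455,.017]))
E
```

```text
time: 22.2
tcp_pos: [0.6479, 0.0463, 0.1354]
tool_rot: [-3.139, -0.001, 0.002]
contact_force: [0.5, -0.2, -1.2]
finger_gap: 0.0592
t 22.2 tcp [0.6479 0.0463 0.1354] jaw [ 1.     0.001 -0.001] z [-0.001  0.002 -1.   ] gap 0.0592 F [ 0.5 -0.2 -1.2]
[[324.07602843 188.49292675]]
```

View pics/w15.png

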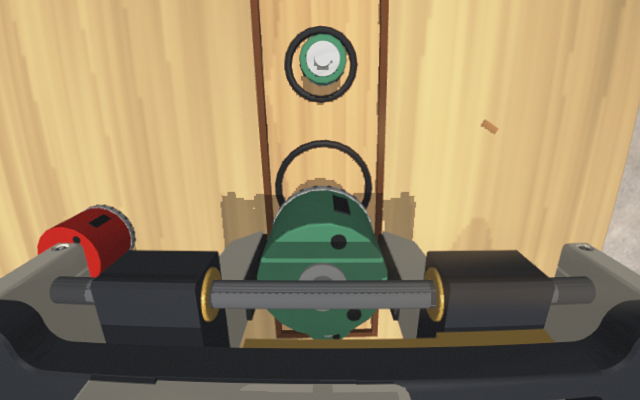

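The ring is at about (323.5,187), as predicted. Lowering, then a check above it.

```bash
python3 -m jog '[{"dx":0.1,"dy":0.1,"dz":-2,"ax":-0.002,"ay":0,"az":0,"claw":0},{"dx":0,"dy":0,"dz":-2,"ax":0,"ay":0,"az":0,"claw":0},{"dx":0,"dy":0,"dz":-2,"ax":0,"ay":0,"az":0,"claw":0},{"dx":0,"dy":0,"dz":0,"ax":0,"ay":0,"az":0,"claw":0},{"dx":0,"dy":0,"dz":0,"ax":0,"ay":0,"az":0,"claw":0}]';  python3 - <<'E'
from h import *
st()
E
```

```text
time: 22.75
tcp_pos: [0.6511, 0.0499, 0.082]
tool_rot: [-3.139, -0.004, -0.012]
contact_force: [-0.0, 0.2, -1.6]
finger_gap: 0.0595
t 22.75 tcp [0.6511 0.0499 0.082 ] jaw [1.    0.003 0.007] z [ 0.007  0.002 -1.   ] gap 0.0595 F [-0.   0.2 -1.6]
```

```bash
python3 -m jog '[{"dx":-0.1,"dy":-0.3,"dz":-0.8,"ax":-0.002,"ay":0.007,"az":0,"claw":0},{"dx":0,"dy":0,"dz":-1.0,"ax":0,"ay":0,"az":0,"claw":0},{"dx":0,"dy":0,"dz":-0.8,"ax":0,"ay":0,"az":0,"claw":0},{"dx":0,"dy":0,"dz":0,"ax":0,"ay":0,"az":0,"claw":0},{"dx":0,"dy":0,"dz":0,"ax":0,"ay":0,"az":0,"claw":0}]';  python3 - <<'E'
from h import *
st();c=snap("wrist","w16")
c=eyes.camera("scene")["image"][190:290,290:420];cv2.imwrite("pics/s16.png",cv2.resize(c[:,:,::-1],None,fx=6,fy=6))
E
```

```text
time: 23.25
tcp_pos: [0.6518, 0.0471, 0.0578]
tool_rot: [-3.141, -0.004, -0.007]
contact_force: [0.6, -0.1, -2.6]
finger_gap: 0.0597
t 23.25 tcp [0.6518 0.0471 0.0578] jaw [1.    0.003 0.005] z [ 0.005  0.001 -1.   ] gap 0.0597 F [ 0.6 -0.1 -2.6]
```

View pics/w16.png

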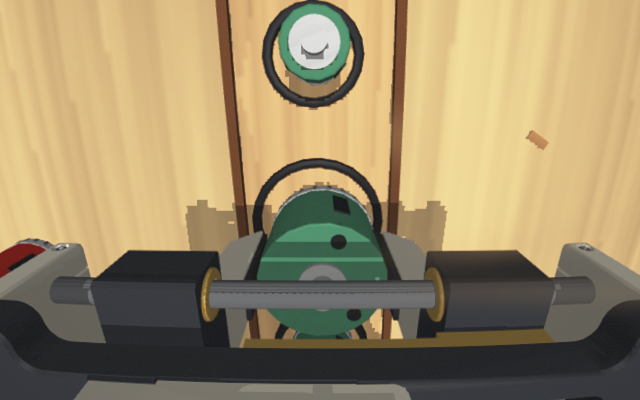

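View pics/s16.png

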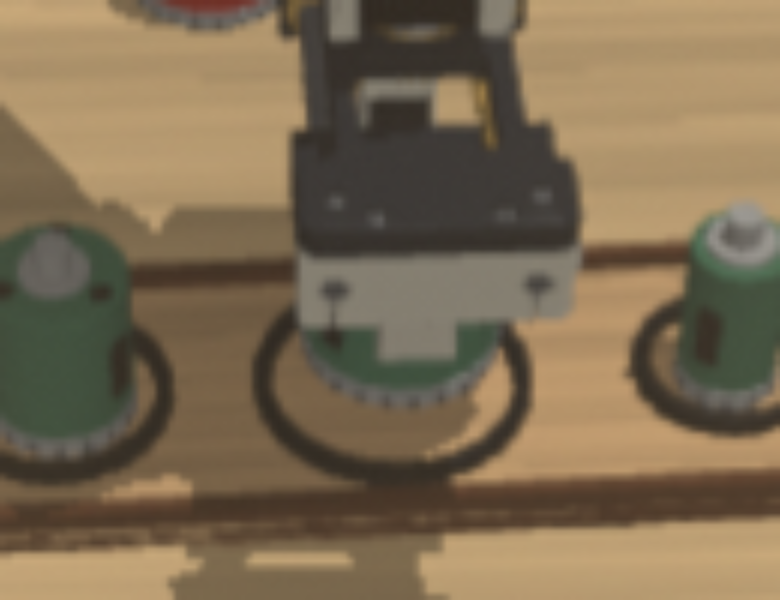

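In the scene view the saw is about 2–3 mm to +y of the ring's centre. In the wrist view it is about 2 mm to +x. I'll shift by -0.2, -0.2 cm and lower.

```bash
python3 -m jog '[{"dx":-0.2,"dy":-0.2,"dz":-0.5,"ax":0,"ay":0.005,"az":0,"claw":0},{"dx":0,"dy":0,"dz":-0.6,"ax":0,"ay":0,"az":0,"claw":0},{"dx":0,"dy":0,"dz":-0.4,"ax":0,"ay":0,"az":0,"claw":0},{"dx":0,"dy":0,"dz":0,"ax":0,"ay":0,"az":0,"claw":0},{"dx":0,"dy":0,"dz":0,"ax":0,"ay":0,"az":0,"claw":0}]';  python3 - <<'E'
from h import *
st()
E
```

```text
time: 23.85
tcp_pos: [0.6498, 0.0448, 0.0417]
tool_rot: [-3.141, -0.004, 0.001]
contact_force: [0.7, -0.6, -1.4]
finger_gap: 0.0593
t 23.85 tcp [0.6498 0.0448 0.0417] jaw [ 1.     0.003 -0.   ] z [-0.     0.001 -1.   ] gap 0.0593 F [ 0.7 -0.6 -1.4]
```

```bash
python3 -m jog '[{"dx":0,"dy":0,"dz":-0.4,"ax":0,"ay":0,"az":0,"claw":0},{"dx":0,"dy":0,"dz":-0.3,"ax":0,"ay":0,"az":0,"claw":0},{"dx":0,"dy":0,"dz":0,"ax":0,"ay":0,"az":0,"claw":0}]';  python3 - <<'E'
from h import *
st()
E
```

```text
time: 24.15
tcp_pos: [0.6499, 0.0449, 0.0344]
tool_rot: [-3.141, -0.004, -0.0]
contact_force: [-0.4, -0.9, -1.5]
finger_gap: 0.0595
t 24.15 tcp [0.6499 0.0449 0.0344] jaw [1.    0.003 0.   ] z [ 0.     0.001 -1.   ] gap 0.0595 F [-0.4 -0.9 -1.5]
```

```bash
python3 -m jog '[{"dx":0,"dy":0,"dz":-0.05,"ax":0,"ay":0,"az":0,"claw":0},{"dx":0,"dy":0,"dz":0,"ax":0,"ay":0,"az":0,"claw":70},{"dx":0,"dy":0,"dz":0,"ax":0,"ay":0,"az":0,"claw":85},{"dx":0,"dy":0,"dz":0,"ax":0,"ay":0,"az":0,"claw":100},{"dx":0,"dy":0,"dz":0,"ax":0,"ay":0,"az":0,"claw":100},{"dx":0,"dy":0,"dz":0,"ax":0,"ay":0,"az":0,"claw":100},{"dx":0,"dy":0,"dz":0,"ax":0,"ay":0,"az":0,"claw":100}]';  python3 - <<'E'
from h import *
st()
E
```

```text
time: 24.85
tcp_pos: [0.651, 0.0452, 0.035]
tool_rot: [-3.14, -0.004, -0.004]
contact_force: [0.7, -0.2, 0.3]
finger_gap: 0.0914
t 24.85 tcp [0.651  0.0452 0.035 ] jaw [1.    0.003 0.002] z [ 0.002  0.001 -1.   ] gap 0.0914 F [ 0.7 -0.2  0.3]
```

```bash
python3 -m jog '[{"dx":0,"dy":0,"dz":1,"ax":0,"ay":0,"az":0,"claw":100},{"dx":0,"dy":0,"dz":2,"ax":0,"ay":0,"az":0,"claw":100},{"dx":0,"dy":0,"dz":3,"ax":0,"ay":0,"az":0,"claw":100},{"dx":0,"dy":0,"dz":3,"ax":0,"ay":0,"az":0,"claw":100},{"dx":0,"dy":0,"dz":4,"ax":0,"ay":0,"az":0,"claw":100},{"dx":-3,"dy":0,"dz":4,"ax":0,"ay":0,"az":0,"claw":100},{"dx":-3,"dy":0,"dz":3,"ax":0,"ay":0,"az":0,"claw":100},{"dx":-3,"dy":0,"dz":0,"ax":0,"ay":0,"az":0,"claw":100},{"dx":0,"dy":0,"dz":0,"ax":0,"ay":0,"az":0,"claw":100},{"dx":0,"dy":0,"dz":0,"ax":0,"ay":0,"az":0,"claw":100}]';  python3 - <<'E'
from h import *
st();c=eyes.camera("scene")["image"][130:290,160:480];cv2.imwrite("pics/s17.png",cv2.resize(c[:,:,::-1],None,fx=2.5,fy=2.5))
c=eyes.camera("top")["image"][120:280,180:480];cv2.imwrite("pics/t17.png",cv2.resize(c[:,:,::-1],None,fx=2.6,fy=2.6))
E
```

```text
time: 25.85
tcp_pos: [0.5576, 0.0461, 0.248]
tool_rot: [-3.14, -0.006, -0.011]
contact_force: [0.5, -0.5, -0.2]
finger_gap: 0.0919
t 25.85 tcp [0.5576 0.0461 0.248 ] jaw [1.    0.004 0.007] z [ 0.007  0.002 -1.   ] gap 0.0919 F [ 0.5 -0.5 -0.2]
```

View pics/s17.png

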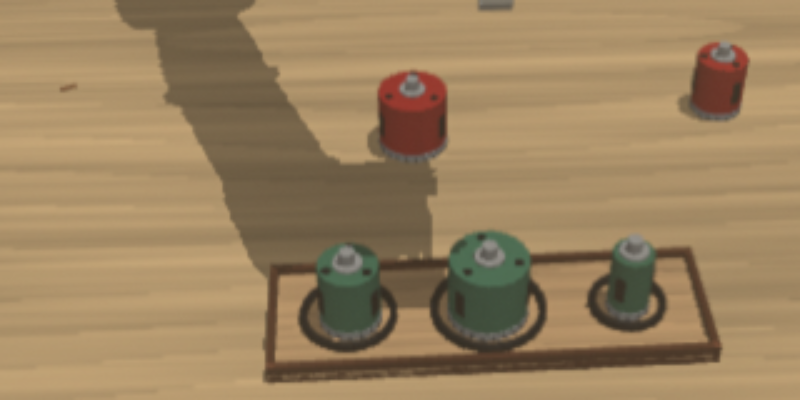

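View pics/t17.png

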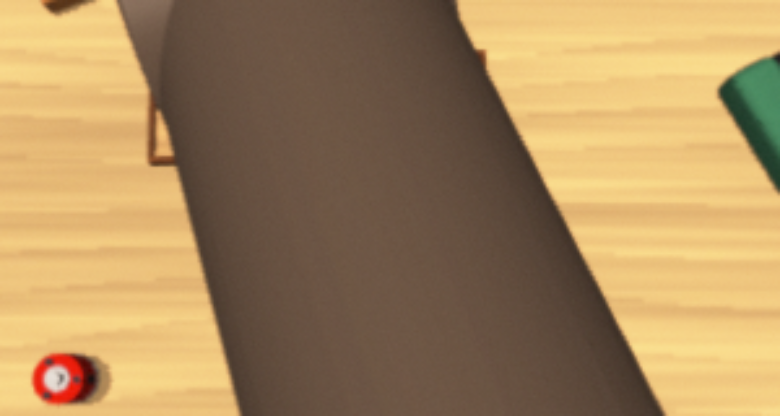

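All three green saws stand upright inside their rings, at crop positions (348,290), (488,283) and (631,278). The reds are in their starting places. The top view is hidden by the arm, but the scene view is clear. Handing in.

```bash
python3 - <<'E'
from h import *
from cell import sign_off
s=dict(np.load("s.npz"));c=eyes.camera("scene")
for n,(x,y) in dict(rl=(308,150),rm=(435,140)).items():
    print(n,np.abs(c["image"][y:y+45,x:x+32].astype(int)-s["image"][y:y+45,x:x+32]).mean())
st();print(sign_off())
E
```

```text
rl 2.0877314814814816
rm 2.9724537037037035
t 26.0 tcp [0.5579 0.046  0.2465] jaw [1.    0.004 0.005] z [ 0.005  0.002 -1.   ] gap 0.0917 F [ 0.6 -0.2 -0.1]
the job is handed in; nothing more can be done
None
```

I put the three green hole saws back in the order small, medium, large, each standing upright in the well for its size. The job was handed in at 26 s of the 83 s allowed. At that point the gripper was open and about 0.25 m up, touching nothing.

**Green saws:** the last scene picture shows all three upright inside their rings.

**Red saws:** both look unmoved. The image patches around them changed by only 2–3 grey levels on average from the start.

**Forces:** the forces I read between moves stayed under 3 N.

**What failed or disagreed:**
- The first move call was refused because its rows lacked some keys. The arm did not move.
- The arm drifted sideways while lowering the small saw, about 13 mm off at one point. I corrected this above the well before going in.
- The camera estimates of saw and well positions disagreed by 2–9 mm between views, so I re-measured with the wrist camera close up.
- The final top view was hidden by the arm, so the last check rests on the scene camera alone.

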